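# Pack the balance service tools into their blown-out foam insert

## Task

Pack the balance service tools that lie on the bench back into their tray. First blow the empty foam insert clean: set the air valve half open (its lever at 45 degrees to the pipe), squeeze the blow gun's trigger fully for a good second, let it go and shut the valve again. Then press every tool that is there, fully home and level, into the cutout of its own shape, and leave the bottle, the jar and the steel weight standing beside the work alone.

Things in the scene. Friction and masses are not known exactly. Their poses are not given: they have to be found in the camera images.
- tray: aluminium tray 166 x 310 x 33 mm (x by y by height), fixed to the bench, with a charcoal foam insert that has four cutouts, blue-grey at the bottom. Origin: centre of its underside. Foam top 30 mm, rim 33 mm above the bench. Cutouts: 14 mm deep (floor at 16 mm), 2 mm wider than the tool all round, mouth bevelled 3 mm wide and 5 mm deep
- seat_fork (a point): point on the floor of the weight fork's cutout where that tool's origin comes to lie; axes as the tray's: a tool that is home has its x axis along the tray's x. In each cutout two sprung foam lips beside the grip point pinch the tool from 5 mm depth on: laid in, it stays up, and needs a push of 10 to 20 N down to the floor
- seat_tee (a point): the same for the T-key
- seat_square (a point): the same for the square block
- seat_level (a point): the same for the bar level (home either way round)
- weight_fork: weight fork, 115 x 60 mm, lying flat, may be absent. Origin: on the underside below the grip point on the black handle. Handle 20 mm wide (y) and 26 mm high, x from -45 to 15 mm; steel cross bar x 15 to 27, y -30 to 30 mm, then two tines to x = 70 mm, at y 18 to 30 mm either side, these 18 mm high. 0.19 kg
- tee_key: T-key for levelling feet, 116 x 80 mm, lying flat, may be absent. Origin: on the underside below the middle of its steel sleeve, the grip point. Sleeve 22 mm wide (y), 26 mm high, x from -17 to 17 mm; black cross handle x -39 to -17, y -40 to 40 mm, 26 mm high; shaft 14 mm wide and 18 mm high to x = 77 mm. 0.22 kg
- square_block: L-shaped steel square, 26 mm high, 18 mm wide legs, lying flat, may be absent. Origin: on the underside below the grip point on the long leg (x -9 to 9, y -40 to 55 mm); the short leg runs from it to x = 56 mm at y -40 to -22 mm. 0.30 kg
- bar_level: aluminium bar level 30 x 110 x 26 mm (x by y by height) with a bubble vial in its top, lying flat, may be absent. Origin: centre of the underside. 0.26 kg
- air_stand: fixed air stand on a grey base plate 270 x 120 mm to the left of the tray: ball valve with lever, pipe, and a blow gun clamped on its side with its nozzle aimed at the insert. Origin: on the underside; axes: x along the pipe, -y towards the tray
- valve_lever (a joint): angle of the valve's lever, rad: 0 shut (lever across the pipe, pointing along the stand's -y), 0.785 half open, 1.571 open (along the pipe, pointing along the stand's -x); it swings about a vertical axis at stand x -80, y 60 mm, with stiff friction (0.2 N m), and stays where it is put
- lever_end (a point): grip point in the middle of the lever's black sleeve, 70 mm from the axis and 80 mm above the bench; the sleeve is 14 mm wide, 14 mm high and 58 mm long, along the point's y axis
- trigger (a joint): angle of the gun's trigger, rad: 0 free, 0.3 squeezed fully; a spring returns it. About 10 N at the pad holds it down
- gun_grip (a point): centre of the gun's handle where the hand closes, 70 mm above the bench; the handle lies along the stand's x, is 26 mm wide (stand y) and 30 mm high and lies free on both sides; axes as the stand's
- trigger_pad (a point): middle of the steel trigger lever (9 mm thick, 22 mm high, 70 mm long), beside gun_grip towards the tray; handle and trigger together are 52 mm wide when free and 40.5 mm when squeezed: then from 13 mm on the +y side to 27.5 mm on the -y side of gun_grip
- dropper_bottle: brown dropper bottle, 35 mm across, 103 mm high, a bystander. Origin: underside
- powder_jar: wide-mouthed powder jar with a paper label, 92 mm across, 118 mm high, a bystander. Origin: underside
- steel_weight: polished cylindrical weight with a knob, 30 mm across, 52 mm high, a bystander. Origin: underside
Not all that is in view belongs to the job. What is meant by the bar_level is not blue or green, and is the larger of those in its own colour.

How it is judged:
By the outcome, as a careful person would: the job done as asked, in the order asked, and still so for the second after the job is handed in, with the robot touching nothing.
Of weight_fork, tee_key, square_block, bar_level only 3 to 4 are there at a start; the rules pass over those that are not, and their reading is None.
At some moment in a run one of weight_fork, tee_key, square_block, bar_level may be knocked a few centimetres aside while the robot is not near it.
Once in a run the grip may slacken for a moment while it holds something.
It also fails if it takes over 195 s, if anything falls off the work surface, if the arm or the gripper's body presses on something with over 40 N, if the wrist force passes 120 N, or if a joint passes its speed limit or range.

## Robot

A 6-joint arm with a two-finger parallel gripper is mounted at the origin on a cart in front of the work surface, level with it; the furniture and walls round the work are solid. World frame = base frame: x ahead of the robot, y to its left, z up, the work surface at z = 0. Lengths are in mm, angles in rad, forces in N, time in s.
With the tool pointing down it reaches from about 400 to 925 mm from the base axis. Payload 12.5 kg.
Tool frame: the origin (TCP) lies midway between the tips of the shut fingers; the grasp point (between the pads) lies 19 mm behind it; z points along the fingers, y is the line along which they close (so a half turn about z gives the same grasp; the last joint's range is limited). The gripper opens to 95 mm and grips with 3 to 60 N. Pads are 20 mm wide; open, the fingers measure 119 mm over their backs; the gripper's body (75 mm by 180 mm) begins 59 mm behind the grasp point.
Start: joints at [1.062, 0.491, 1.559, -0, 1.092, -0.106], TCP at [244.983, 575.005, 214.661] pointing down, gripper open.
Joint ranges: [-3.1, 3.1], [-0.84, 2.19], [0.05, 2.79], [-1.13, 4.28], [0.06, 2.93], [-2.69, 2.69]. Speed limits (rad/s): [2.22, 2.22, 2.79, 3.14, 3.14, 3.14].

## Interface

Orientations are given as [roll, pitch, yaw] about the fixed x, y, z axes, in that order (R = Rz(yaw) Ry(pitch) Rx(roll)).
In Python, from cell import state, viewer, env, models gives the robot as it stands. The module is installed in compiled form; this text tells all that it offers.
- The arm moves only by the tool arm_command, never from a script. Its argument "rows" is a list of rows, each a list of 2 entries, a list of its own where there are three numbers: the shift along the tool's x, y, z normalised to -1 to 1, where 1 is 0.25 m, then the turn about the tool's z normalised to -1 to 1, where 1 is pi rad. A call has exactly 5 rows; each row shifts and turns the commanded pose from where the row before left it, along the tool's axes as they then stand; what a row does not reach is not made up. A row lasts 1/10 s, in which the tool goes at most 50 mm and 8.59 degrees, less where a joint would pass 70% of its speed; a pose out of reach is approached as far as the arm can. A call with a number of a shift or a turn outside -1 to 1 is refused whole. A call with a gripper value outside its range is refused whole. "claw" is the opening, from 0 (shut) to 1 (fully open), set as the call begins (left out, the last holds). The fingers move at their own pace and stop on an object; the grip force is fixed at half the most. Time passes only in rows, so rows that do not move let the fingers close, or fill a call up. It gives the time, the measured TCP pose, the force, the opening and the grip force at its end, in the units of the state.
- state(): the state, without advancing time (a new reading comes with each control period).
- viewer.read_camera(name): name is "scene" or "top" or "wrist"; returns (picture, depth): 420x560x3 uint8, red, green, blue; 420x560 float32, mm along the optical axis (not along the pixel's ray), 0 where there is no reading.
- viewer.get_calibration(name): a dict with "camera_matrix" (3x3 intrinsics, pixels), "world_to_cam" (4x4, takes a point from world to camera coordinates). Camera axes: x right, y up, looking along -z (the intrinsics and any distortion apply to the point x, -y, -z); pixel columns grow to the right and rows downward; lengths in mm; the calibration is good to about 2 mm. A picture is of the moment at which its call begins: read the wrist's pose just before it. get_calibration takes no time and is no camera call; for the wrist camera it gives the pose at the moment of the call.
- env.job_done(): hands the job in; it is judged then, once.
Trained networks look in the newest picture that a camera, given by its name, has taken for a name from the list of things; names that differ only in an ending like _2 or _b are one class to them, and where a whole thing is asked for, a point or a joint stands for the part that bears it (a point fixed in the world has none). Each returns a list of dicts, best first, with "confidence" (0 to 1); they miss things now and then, are a little off and sometimes report something else, mostly with a low value. They report only what shows in the picture. A call takes as long as a camera call. They do not tell look-alikes from the thing itself.
- models.search_frame(camera, label): "position" ([x, y, z] in mm, in world coordinates, good to about 4 mm: the middle of the surface that is visible of it).
- models.mark_of(camera, label): "position" ([x, y, z] in mm, in world coordinates, good to about 4 mm: a listed point, or the origin of a listed thing).
The state is a dict: "t": time; "joints": joint angles; "qvel": joint speeds; "tau": joint torques, N m; "eef_pos": TCP position; "tcp_rot": TCP orientation; "ft_force": force on the tool from outside, world axes, zero at the start; "moment": the same for the moment, N m; "opening": opening from 0.0 (shut) to 1.0 (fully open); "grip_force": force on a finger pad.
Only numpy, scipy, OpenCV 4.12 (cv2) and the standard library are available. Lean on these libraries where they do the work, as an engineer would, in place of code of your own. Each camera call takes 0.05 s, during which the arm holds its last target. There are 200 camera calls.

## Working session

There is one attempt and no reset: what is moved stays moved. The work goes in short steps, Python scripts to look and compute and a tool call to move; the robot and the scene stay as the last step left them, time stands still between calls to the robot, and variables do not carry over. Pictures are saved under pics/ and viewed, at most 14 in all, crops included, and the job is handed in when it is done.

Besides the shell and the picture viewer there is one more tool, called after "Request:" as name(argument=value, ...), one argument or row to a line, values as JSON. arm_command: Moves the arm, as the interface text tells. Scaled input: -1 to 1 covers 0.25 m each way for a shift and pi rad each way for a turn. Its arguments: {"type":"object","properties":{"rows":{"type":"array","items":{"type":"array"}},"claw":{"type":"number"}},"required":["rows"]}

```bash
mkdir -p pics; ls; cat > h.py <<'E'
import numpy as np,cv2
from cell import state,viewer,env,models
def cap(n,f=None):
    im,d=viewer.read_camera(n)
    if f: cv2.imwrite('pics/'+f+'.png',im[...,::-1])
    return im,d
def world(n,d,us,vs,c=None):
    c=c or viewer.get_calibration(n);K=np.array(c['camera_matrix']);T=np.linalg.inv(np.array(c['world_to_cam']))
    us=np.asarray(us);vs=np.asarray(vs);z=d[vs,us]
    p=np.stack([(us-K[0,2])/K[0,0]*z,-(vs-K[1,2])/K[1,1]*z,-z,np.ones_like(z)],-1)
    return (p@T.T)[...,:3]
def st():
    s=state();print({k:np.round(s[k],3).tolist() for k in('t','joints','eef_pos','tcp_rot','ft_force','opening','grip_force')})
E
python3 - <<'E'
from h import *
st()
for n in('top','scene'):
    im,d=cap(n,n+'0')
    for l in ['weight_fork','tee_key','square_block','bar_level','seat_fork','seat_tee','seat_square','seat_level','lever_end','gun_grip','trigger_pad','tray','air_stand','dropper_bottle','powder_jar','steel_weight']:
        r=models.mark_of(n,l)
        print(n,l,[(np.round(x['position']).tolist(),round(x['confidence'],2)) for x in r[:4]])
st()
print(viewer.get_calibration('top'))
E
```

```text
pics
{'t': 0.0, 'joints': [1.062, 0.492, 1.559, -0.0, 1.092, -0.106], 'eef_pos': [244.855, 574.779, 214.057], 'tcp_rot': [-3.14, -0.0, 2.739], 'ft_force': [-0.083, 0.452, 0.279], 'opening': 1.0, 'grip_force': 0.0}
top weight_fork []
top tee_key [([575.0, -161.0, 2.0], 0.68), ([503.0, 223.0, 18.0], 0.48)]
top square_block [([418.0, -268.0, -0.0], 0.53)]
top bar_level [([522.0, -323.0, -1.0], 0.72), ([401.0, -134.0, -1.0], 0.69), ([416.0, -383.0, -0.0], 0.68), ([501.0, -476.0, -0.0], 0.48)]
top seat_fork [([502.0, 222.0, 19.0], 0.88)]
top seat_tee [([498.0, 152.0, 13.0], 0.75), ([574.0, -161.0, 3.0], 0.22)]
top seat_square [([538.0, 36.0, 16.0], 0.61), ([418.0, -267.0, 2.0], 0.32), ([414.0, -383.0, -3.0], 0.3)]
top seat_level [([477.0, 36.0, 19.0], 0.67)]
top lever_end [([401.0, 339.0, 80.0], 0.59)]
top gun_grip [([547.0, 370.0, 71.0], 0.58), ([577.0, -160.0, 2.0], 0.39)]
top trigger_pad [([553.0, 337.0, 69.0], 0.64), ([573.0, -158.0, 1.0], 0.6)]
top tray [([522.0, 120.0, -2.0], 0.59), ([479.0, 31.0, 16.0], 0.53)]
top air_stand []
top dropper_bottle []
top powder_jar [([504.0, 149.0, 1
[... 1124 characters left out ...]
1.559, 0.0, 1.092, -0.106], 'eef_pos': [244.982, 575.006, 214.678], 'tcp_rot': [3.141, 0.0, 2.739], 'ft_force': [0.351, 0.5, 0.621], 'opening': 0.999, 'grip_force': 0.0}
{'camera_matrix': array([[471.7014542 ,   0.        , 276.49105721],
       [  0.        , 471.7014542 , 220.57315949],
       [  0.        ,   0.        ,   1.        ]]), 'world_to_cam': array([[ 2.39339615e-02, -9.99700115e-01,  5.18117558e-03,
        -4.90031266e+01],
       [ 9.97413701e-01,  2.42299218e-02,  6.76669807e-02,
        -5.42250126e+02],
       [-6.77722279e-02,  3.54823660e-03,  9.97694510e-01,
        -1.66141345e+03],
       [ 0.00000000e+00,  0.00000000e+00,  0.00000000e+00,
         1.00000000e+00]])}
```

View pics/top0.png

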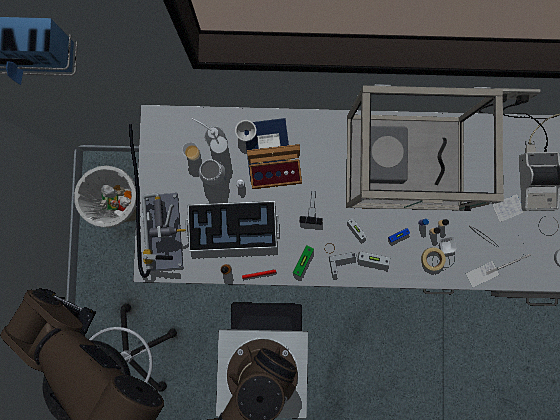

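View pics/scene0.png

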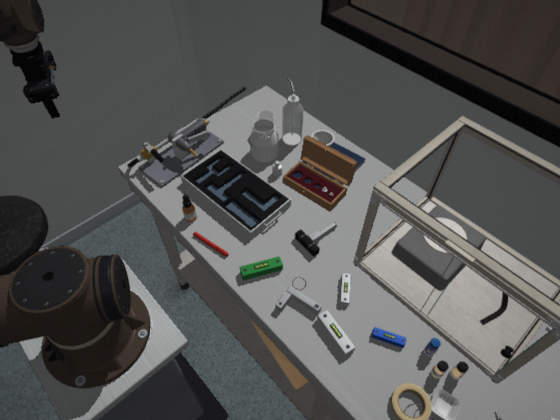

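The top view shows:
- the tray at (233,226) and the air stand at (163,232)
- a T-shaped tool at (312,210) and an L-square at (341,262)
- four levels: green (303,262), small silver (356,230), large silver (373,259) and blue (399,236)

The large silver one at (373,259) fits: it is neither blue nor green, and it is the larger of the two silver ones. I'll confirm that in one enlarged crop.

```bash
python3 - <<'E'
import cv2
a=cv2.imread('pics/top0.png');s=cv2.imread('pics/scene0.png')
c=cv2.resize(a[180:285,285:415],None,fx=5.7,fy=5.7,interpolation=cv2.INTER_CUBIC)
cv2.imwrite('pics/c1.png',c)
c=cv2.resize(a[185:275,130:285],None,fx=5.1,fy=5.1,interpolation=cv2.INTER_CUBIC)
cv2.imwrite('pics/c2.png',c)
E
```

```text
(no output)
```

View pics/c1.png

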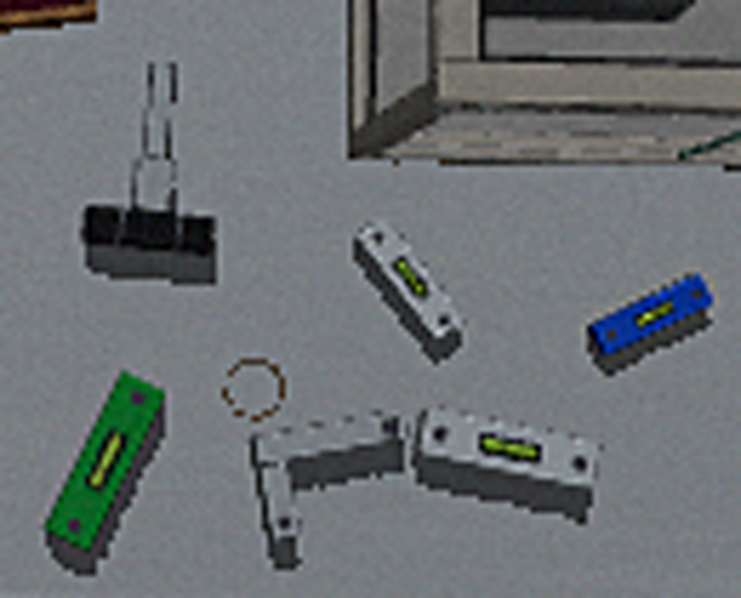

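View pics/c2.png

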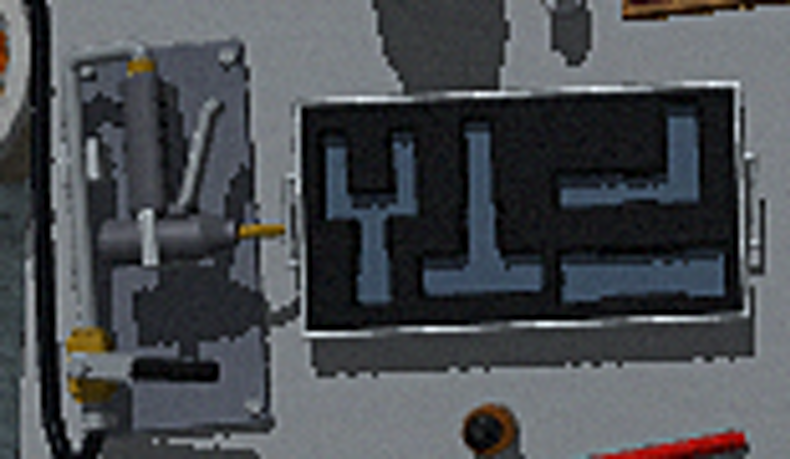

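The crop confirms that the large silver level at crop (505,455) is clearly bigger than the small silver one at (408,290), so it is the bar_level. The T-key is at (150,235) and the square at (330,470); there is no fork. The tray cutouts from left to right are fork, tee, and then square above level. The lever points towards the tray, so it is shut.

```bash
cat >> h.py <<'E'
def plan(tgt,yaw,n,start=None):
    """rows (tool x,y,z,turn) normalised, to go to TCP tgt, yaw in n rows"""
    if start is None:
        s=state();start=(np.array(s['eef_pos']),s['tcp_rot'][2])
    p,y=start;d=(np.array(tgt,float)-p)/n;dy=(yaw-y+np.pi)%(2*np.pi)-np.pi
    if abs(dy)<1e-3: dy=0
    out=[]
    for i in range(n):
        a=y+dy/n*i;c,s_=np.cos(a),np.sin(a)
        out.append([[round(float(v)/250,4) for v in (c*d[0]+s_*d[1],s_*d[0]-c*d[1],-d[2])],round(float(-dy/n/np.pi),4)])
    print('step mm',np.round(np.linalg.norm(d),1),'deg',np.round(np.degrees(dy/n),2))
    for i in range(0,n,5): print(str(out[i:i+5]).replace(' ',''))
E
python3 - <<'E'
from h import *
s=state();c=viewer.get_calibration('wrist')
T=np.linalg.inv(np.array(c['world_to_cam']));print(c['camera_matrix']);print(T.round(3))
from scipy.spatial.transform import Rotation as R
r=R.from_euler('xyz',s['tcp_rot']).as_matrix()
print((r.T@(T[:3,3]-s['eef_pos'])).round(1),(r.T@T[:3,:3]).round(3))
plan([450,290,360],1.571,10)
E
```

```text
[[329.05058894   0.         280.79810354]
 [  0.         329.05058894 210.09368122]
 [  0.           0.           1.        ]]
[[ 3.92000e-01 -8.78000e-01 -2.75000e-01  1.66983e+02]
 [ 9.20000e-01  3.74000e-01  1.18000e-01  6.09161e+02]
 [-1.00000e-03 -2.99000e-01  9.54000e-01  3.84602e+02]
 [ 0.00000e+00  0.00000e+00  0.00000e+00  1.00000e+00]]
[  85.1    0.9 -169.9] [[ 0.     0.954  0.299]
 [ 1.    -0.     0.001]
 [ 0.001  0.299 -0.954]]
step mm 38.0 deg -6.69
[[[-0.1201,-0.0727,-0.0581],0.0372],[[-0.1278,-0.0582,-0.0581],0.0372],[[-0.1337,-0.043,-0.0581],0.0372],[[-0.1378,-0.0271,-0.0581],0.0372],[[-0.14,-0.0108,-0.0581],0.0372]]
[[[-0.1403,0.0055,-0.0581],0.0372],[[-0.1387,0.0219,-0.0581],0.0372],[[-0.1352,0.0379,-0.0581],0.0372],[[-0.1299,0.0534,-0.0581],0.0372],[[-0.1228,0.0681,-0.0581],0.0372]]
```

Request:
arm_command(
  rows=[
    [[-0.12, -0.073, -0.058], 0.0372],
    [[-0.128, -0.058, -0.058], 0.0372],
    [[-0.134, -0.043, -0.058], 0.0372],
    [[-0.138, -0.027, -0.058], 0.0372],
    [[-0.14, -0.011, -0.058], 0.0372],
  ],
  claw=1,
)

```text
t: 2.2
eef_pos: [348.2, 431.2, 287.8]
tcp_rot: [3.141, -0.0, 2.15]
ft_force: [1.4, 0.0, 0.5]
opening: 0.998
grip_force: 0.0
```

Request:
arm_command(
  rows=[
    [[-0.14, 0.0055, -0.058], 0.0372],
    [[-0.139, 0.022, -0.058], 0.0372],
    [[-0.135, 0.038, -0.058], 0.0372],
    [[-0.13, 0.053, -0.058], 0.0372],
    [[-0.123, 0.068, -0.058], 0.0372],
  ],
)

```text
t: 2.7
eef_pos: [450.5, 288.5, 360.4]
tcp_rot: [3.141, -0.0, 1.565]
ft_force: [0.3, -0.1, 0.6]
opening: 0.999
grip_force: 0.0
```

Request:
arm_command(
  rows=[
    [[0, 0, 0], 0],
    [[0, 0, 0], 0],
    [[0, 0, 0], 0],
    [[0, 0, 0], 0],
    [[0, 0, 0], 0],
  ],
)

```text
t: 3.2
eef_pos: [449.4, 290.4, 359.3]
tcp_rot: [-3.141, 0.0, 1.572]
ft_force: [0.0, -0.9, -0.8]
opening: 0.999
grip_force: 0.0
```

```bash
python3 - <<'E'
from h import *
st()
im,d=cap('wrist','w1');c=viewer.get_calibration('wrist')
np.savez('w1.npz',im=im,d=d,K=c['camera_matrix'],T=c['world_to_cam'])
for l in ['lever_end','gun_grip','trigger_pad','air_stand','tray','seat_tee','seat_square','seat_level']:
    print(l,[(np.round(x['position']).tolist(),round(x['confidence'],2)) for x in models.mark_of('wrist',l)[:3]])
E
```

```text
{'t': 3.2, 'joints': [0.45, 0.242, 1.558, 0.0, 1.342, 0.449], 'eef_pos': [449.353, 290.414, 359.335], 'tcp_rot': [-3.141, 0.0, 1.572], 'ft_force': [0.027, -0.863, -0.83], 'opening': 0.999, 'grip_force': 0.0}
lever_end [([518.0, 118.0, 1.0], 0.64), ([404.0, 336.0, 79.0], 0.59)]
gun_grip [([543.0, 372.0, 68.0], 0.78)]
trigger_pad [([550.0, 338.0, 70.0], 0.96)]
air_stand [([490.0, 359.0, 3.0], 0.94)]
tray [([518.0, 119.0, -0.0], 0.72)]
seat_tee [([502.0, 146.0, 17.0], 0.74)]
seat_square [([533.0, 40.0, 16.0], 0.77)]
seat_level [([477.0, 35.0, 16.0], 0.8)]
```

View pics/w1.png

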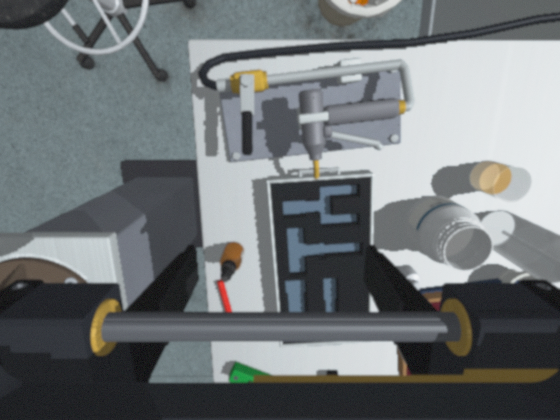

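The wrist view shows the lever's black sleeve at (247,133), the gun handle at (365,112), the trigger at (358,140) and the tray at (322,255). Next I'll fit the poses using depth.

```bash
python3 - <<'E'
from h import *
f=np.load('w1.npz');im,d=f['im'],f['d'];c=dict(camera_matrix=f['K'],world_to_cam=f['T'])
vv,uu=np.mgrid[0:420,0:560];P=world('w',d,uu,vv,c);X,Y,Z=P[...,0],P[...,1],P[...,2]
ok=(d>0)
def rect(m,name):
    pts=P[m][:,:2].astype(np.float32)
    if len(pts)<5:print(name,'none');return
    (cx,cy),(w,h),a=cv2.minAreaRect(pts);print(name,len(pts),'c',round(cx,1),round(cy,1),'wh',round(w,1),round(h,1),'a',round(a,2),'zmed',round(float(np.median(P[m][:,2])),1))
g=im.astype(int).sum(2)
b=(uu>240)&(uu<256)&(vv>110)&(vv<158)
rect(ok&b&(g<120)&(Z>75)&(Z<95),'sleeve')
b=(uu>225)&(uu<260)&(vv>65)&(vv<160);
rect(ok&b&(Z>78)&(Z<92)&(Y<365),'lever hi')
b=(uu>328)&(uu<400)&(vv>90)&(vv<125);rect(ok&b&(Z>75)&(Z<95)&(X>510),'handle')
print('handle z prof',[(x,np.median(Y[b&ok&(Z>70)&(abs(X-x)<4)]).round(1),Z[b&ok&(abs(X-x)<4)].max().round(1)) for x in range(480,620,15)])
b=(uu>325)&(uu<390)&(vv>125)&(vv<150)
m=ok&b&(Z>60)&(Z<95);rect(m,'trigger');
print('trig',[(x,Y[m&(abs(X-x)<4)].min().round(1),Y[m&(abs(X-x)<4)].max().round(1)) for x in range(500,600,10) if (m&(abs(X-x)<4)).any()])
b=(uu>200)&(uu<410)&(vv>55)&(vv<175)
print('plate z hist',np.histogram(Z[b&ok],bins=np.arange(-10,110,5)))
# tray rim bright z~33
m=ok&(abs(Z-33)<4)&(X>400)&(X<650)&(Y>-70)&(Y<300)
rect(m,'tray all')
blue=(im[...,2].astype(int)-im[...,0]>15)&(abs(Z-16)<6)&(X>420)&(X<620)&(Y>-60)&(Y<280)
n,lab,stt,_=cv2.connectedComponentsWithStats(blue.astype(np.uint8))
for i in range(1,n):
    if stt[i,4]>60: rect(lab==i,'blue%d %s'%(i,stt[i].tolist()))
b=ok&(X>375)&(X<630)&(Y>280)&(Y<430)&(Z>2)&(Z<14);
rect(b,'plate')
E
```

```text
sleeve 11 c 401.5 344.9 wh 2.8 44.7 a 1.15 zmed 87.6
lever hi 420 c 403.4 339.4 wh 50.9 13.7 a 88.35 zmed 86.6
handle 1433 c 558.3 370.6 wh 94.2 26.7 a 6.4 zmed 84.2
  return _methods._mean(a, axis=axis, dtype=dtype,
  ret = ret.dtype.type(ret / rcount)
Traceback (most recent call last):
ValueError: zero-size array to reduction operation maximum which has no identity
```

```bash
cat > fit.py <<'E'
from h import *
f=np.load('w1.npz');im,d=f['im'],f['d'];c=dict(camera_matrix=f['K'],world_to_cam=f['T'])
vv,uu=np.mgrid[0:420,0:560];P=world('w',d,uu,vv,c);X,Y,Z=P[...,0],P[...,1],P[...,2];ok=(d>0)
def pca(m,name):
    p=P[m][:,:2];q=p.mean(0);w,v=np.linalg.eigh(np.cov((p-q).T));a=v[:,1];t=(p-q)@a;n=(p-q)@v[:,0]
    A=np.degrees(np.arctan2(a[1],a[0]))%180
    mid=q+a*(np.percentile(t,1)+np.percentile(t,99))/2+v[:,0]*(np.percentile(n,2)+np.percentile(n,98))/2
    print(name,len(p),'mid',mid.round(1),'ang',A.round(2),'len',np.ptp(np.percentile(t,[1,99])).round(1),'wid',np.ptp(np.percentile(n,[2,98])).round(1),'z',np.median(P[m][:,2]).round(1))
E
cat > f1.py <<'E'
from fit import *
pca(ok&(uu>225)&(uu<260)&(Z>80)&(Z<95)&(Y<350)&(Y>290),'sleeve')
pca(ok&(X>530)&(X<605)&(Z>78)&(Z<95)&(Y>350)&(Y<395),'handle')
m=ok&(X>500)&(X<610)&(Z>62)&(Z<95)&(Y>310)&(Y<352)
pca(m,'trigger');print([(x,Y[m&(abs(X-x)<4)].min().round(1),Y[m&(abs(X-x)<4)].max().round(1),np.median(Z[m&(abs(X-x)<4)]).round(0)) for x in range(500,610,10) if (m&(abs(X-x)<4)).any()])
b=ok&(X>340)&(X<650)&(Y>270)&(Y<450);print(np.histogram(Z[b],bins=np.arange(-8,30,2)))
m=(ok&(abs(Z-33)<5)&(X>400)&(X<650)&(Y>-70)&(Y<300))
# rim lines: near edge x-min per y, far edge x-max
for nm,fn in(('xmin',np.min),('xmax',np.max)):
    ys=np.arange(40,265,6);xs=[];
    for y in ys:
        k=m&(abs(Y-y)<3);xs.append(fn(X[k]) if k.any() else np.nan)
    xs=np.array(xs);g=~np.isnan(xs);g&=abs(xs-np.nanmedian(xs))<15;co=np.polyfit(ys[g],xs[g],1);r=xs-np.polyval(co,ys);g&=abs(r)<2.5;co=np.polyfit(ys[g],xs[g],1);print(nm,g.sum(),co,'at y=119',np.polyval(co,119))
xs=np.arange(450,600,6);yy=[]
for x in xs:
    k=m&(abs(X-x)<3);yy.append(Y[k].max() if k.any() else np.nan)
print('ymax',np.round(yy,1))
blue=(im[...,2].astype(int)-im[...,0]>15)&(abs(Z-16)<6)&(X>420)&(X<620)&(Y>-60)&(Y<280)
n,lab,stt,_=cv2.connectedComponentsWithStats(blue.astype(np.uint8))
for i in range(1,n):
    if stt[i,4]>60: pca(lab==i,'blue%d %s'%(i,stt[i].tolist()))
E
python3 f1.py
```

```text
sleeve 288 mid [403.3 331.9] ang 89.61 len 35.4 wid 13.4 z 86.6
handle 1119 mid [566.7 371.3] ang 7.05 len 73.3 wid 24.4 z 84.3
trigger 632 mid [542.1 328.6] ang 173.55 len 85.3 wid 37.1 z 80.9
[(500, np.float64(310.2), np.float64(351.9), np.float64(82.0)), (510, np.float64(324.0), np.float64(352.0), np.float64(82.0)), (520, np.float64(336.1), np.float64(350.6), np.float64(80.0)), (530, np.float64(333.4), np.float64(343.2), np.float64(81.0)), (540, np.float64(332.3), np.float64(341.4), np.float64(81.0)), (550, np.float64(329.5), np.float64(339.2), np.float64(81.0)), (560, np.float64(328.2), np.float64(337.6), np.float64(80.0)), (570, np.float64(325.5), np.float64(335.9), np.float64(80.0)), (580, np.float64(320.1), np.float64(333.8), np.float64(81.0)), (590, np.float64(323.1), np.float64(326.9), np.float64(79.0))]
(array([   0,    0,   95, 3048, 3971,  221,   27,  171, 3642, 4510,  434,
        128,   62,   33,   94,  132,   55,   32]), array([-8, -6, -4, -2,  0,  2,  4,  6,  8, 10, 12, 14, 16, 18, 20, 22, 24,
       26, 28]))
xmin 38 [-6.85319174e-02  4.44742716e+02] at y=119 436.5874182206734
xmax 13 [-2.81167794e-02  6.00310537e+02] at y=119 596.9646403224938
ymax [270.1 270.1 270.5 271.1 271.5 271.8 272.5 272.7 272.8 271.8 273.5 274.3
 274.8 274.8 275.6 275.8 276.3 276.5 277.4 277.5 277.8 278.2 278.3 279.1
 271.8]
blue1 [282, 185, 75, 40, 1236] 1236 mid [511.8 221.4] ang 5.42 len 115.9 wid 60.1 z 16.3
blue2 [287, 228, 72, 45, 1182] 1182 mid [520.1 145.4] ang 2.86 len 116.9 wid 74.8 z 16.4
blue3 [323, 279, 13, 33, 358] 358 mid [536.2  56.6] ang 94.53 len 65.3 wid 20.2 z 16.4
blue4 [285, 281, 20, 31, 530] 530 mid [475.4  54.4] ang 94.35 len 61.2 wid 30.8 z 16.4
```

```bash
cat > f2.py <<'E'
from fit import *
m=ok&(X>340)&(X<650)&(Y>270)&(Y<450)&(Z>6)&(Z<14)
def line(axis,vals,fn,lim):
    A,B=(X,Y) if axis=='x' else (Y,X)
    o=[];
    for v in vals:
        k=m&(abs(A-v)<2.5);o.append(fn(B[k]) if k.any() else np.nan)
    o=np.array(o);g=~np.isnan(o);co=np.polyfit(vals[g],o[g],1)
    for t in(8,4,2):
        g&=abs(o-np.polyval(co,vals))<max(t,np.nanmedian(abs(o-np.polyval(co,vals))));co=np.polyfit(vals[g],o[g],1)
    print(g.sum(),'of',len(vals),'deg',np.degrees(np.arctan(co[0])).round(2),'at mid',np.polyval(co,lim).round(1))
line('x',np.arange(390.,600,5),np.min,490)   # edge y min at x=490
line('x',np.arange(390.,600,5),np.max,490)
line('y',np.arange(310.,405,4),np.min,358)
line('y',np.arange(310.,405,4),np.max,358)
lev=ok&(uu>225)&(uu<262)&(Z>76)&(Z<96)&(Y<400)&(X<440)
for y in range(300,400,6):
    k=lev&(abs(Y-y)<3)
    if k.sum()>2: print(y,np.percentile(X[k],[3,97]).round(1),np.median(Z[k]).round(1),im[k].mean(0).round(0))
E
python3 f2.py
python3 - <<'E'
import cv2
a=cv2.imread('pics/w1.png')[40:180,190:420];cv2.imwrite('pics/c3.png',cv2.resize(a,None,fx=3.4,fy=3.4,interpolation=cv2.INTER_CUBIC))
E
```

```text
20 of 42 deg -7.37 at mid 288.6
19 of 42 deg -11.4 at mid 435.3
23 of 24 deg -6.42 at mid 361.2
11 of 24 deg -5.64 at mid 631.5
312 [400.1 406.3] 84.8 [106. 111. 120.]
318 [397.6 409.6] 86.3 [60. 63. 67.]
324 [397.8 409.6] 86.9 [48. 49. 53.]
330 [397.9 409.8] 86.7 [50. 52. 55.]
336 [396.5 410. ] 86.6 [54. 57. 60.]
342 [396.8 410.1] 86.7 [54. 56. 60.]
348 [396.9 410.3] 86.6 [54. 56. 60.]
354 [397.2 410.5] 86.5 [53. 55. 59.]
360 [397.5 410.6] 86.3 [54. 56. 59.]
366 [397.4 412.9] 86.4 [64. 66. 70.]
372 [396.1 413.1] 80.4 [141. 147. 150.]
378 [396.4 413.3] 80.1 [176. 184. 187.]
384 [396.7 413.4] 80.0 [177. 184. 188.]
390 [396.9 413.5] 80.0 [176. 184. 187.]
396 [397.  413.6] 80.1 [177. 184. 186.]
```

View pics/c3.png

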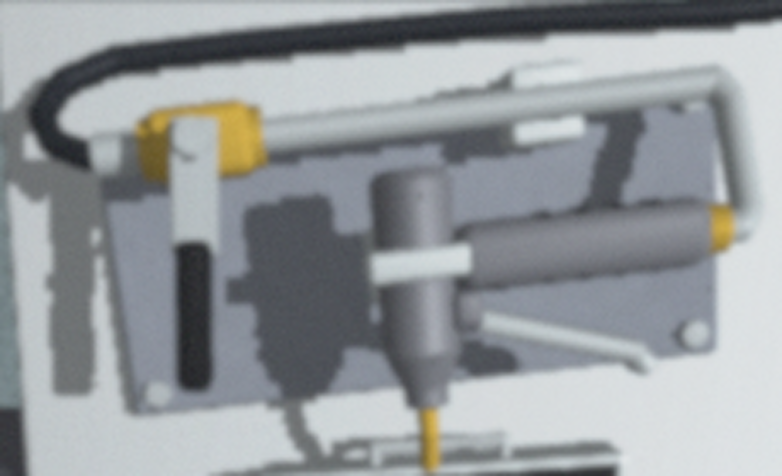

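The lever lies about 7° off the perpendicular to the pipe. I'll fit the pipe direction precisely.

```bash
cat > f3.py <<'E'
from fit import *
m=ok&(X>450)&(X<600)&(Y>400)&(Y<450)&(Z>30)
xs=np.arange(455.,600,5);zs=[];ys=[]
for x in xs:
    k=m&(abs(X-x)<3);zm=np.percentile(Z[k],98);kk=k&(Z>zm-4);ys.append(Y[kk].mean());zs.append(zm)
print(np.round(ys,1),np.round(zs,0));co=np.polyfit(xs,ys,1);print('pipe deg',np.degrees(np.arctan(co[0])))
m=ok&(X>535)&(X<605)&(Y>345)&(Y<400)&(Z>74)
xs=np.arange(537.,605,4);o=[(np.percentile(Y[m&(abs(X-x)<3)],2),np.percentile(Y[m&(abs(X-x)<3)],98)) for x in xs];o=np.array(o)
print(o.round(1).tolist());
for j in(0,1):print(np.degrees(np.arctan(np.polyfit(xs,o[:,j],1)[0])))
E
python3 f3.py
```

```text
[413.7 414.3 415.2 415.4 416.  417.  417.2 418.2 418.4 418.5 419.6 420.1
 420.6 421.  421.7 422.4 422.6 423.6 423.8 424.3 424.7 426.2 426.2 425.9
 427.3 427.7 428.7 429.1 429.6] [52. 51. 52. 51. 52. 52. 52. 52. 52. 53. 52. 51. 52. 52. 52. 51. 51. 52.
 52. 52. 51. 52. 52. 52. 52. 52. 52. 52. 52.]
pipe deg 6.375097169912955
[[355.7, 380.8], [355.7, 380.9], [357.0, 380.9], [357.0, 382.1], [357.0, 382.1], [358.2, 382.1], [358.3, 383.4], [358.2, 384.6], [359.6, 384.6], [359.6, 384.6], [359.6, 384.8], [360.9, 385.8], [360.9, 385.8], [360.8, 385.8], [362.1, 387.1], [362.1, 386.3], [364.7, 384.5]]
6.792254271641099
5.336150291603545
```

```bash
cat >> h.py <<'E'
def arc(C,r,a0,a1,n):
    """tool x points from the lever end to the axis (yaw=lever dir+180); deg"""
    a=np.radians(np.linspace(a0,a1,n+1));out=[]
    for i in range(n):
        dx=r*(np.cos(a[i+1])-np.cos(a[i]));dy=r*(np.sin(a[i+1])-np.sin(a[i]));y=a[i]+np.pi;c,s=np.cos(y),np.sin(y)
        out.append([[round((c*dx+s*dy)/250,4),round((s*dx-c*dy)/250,4),0],round(-(a[i+1]-a[i])/np.pi,4)])
    print('end',C[0]+r*np.cos(a[-1]),C[1]+r*np.sin(a[-1]),'yaw',a[-1]+np.pi-2*np.pi*(a[-1]>0))
    for i in range(0,n,5): print(str(out[i:i+5]).replace(' ',''))
E
python3 - <<'E'
from h import *
plan([403.8,340.5,110],1.553,7)
plan([403.8,340.5,61],1.553,3,(np.array([403.8,340.5,110]),1.553))
arc((405,410.5),70,-91,-128.6,10)
E
```

```text
step mm 37.0 deg -0.14
[[[0.029,-0.0263,0.1427],0.0008],[[0.0289,-0.0264,0.1427],0.0008],[[0.0288,-0.0265,0.1427],0.0008],[[0.0288,-0.0266,0.1427],0.0008],[[0.0287,-0.0266,0.1427],0.0008]]
[[[0.0286,-0.0267,0.1427],0.0008],[[0.0286,-0.0268,0.1427],0.0008]]
step mm 16.3 deg 0.0
[[[0.0,0.0,0.0653],0.0],[[0.0,0.0,0.0653],0.0],[[0.0,0.0,0.0653],0.0]]
end 361.328428230343 355.7935669306827 yaw 0.8970992355250855
[[[np.float64(0.0006),np.float64(-0.0184),0],np.float64(0.0209)],[[np.float64(0.0006),np.float64(-0.0184),0],np.float64(0.0209)],[[np.float64(0.0006),np.float64(-0.0184),0],np.float64(0.0209)],[[np.float64(0.0006),np.float64(-0.0184),0],np.float64(0.0209)],[[np.float64(0.0006),np.float64(-0.0184),0],np.float64(0.0209)]]
[[[np.float64(0.0006),np.float64(-0.0184),0],np.float64(0.0209)],[[np.float64(0.0006),np.float64(-0.0184),0],np.float64(0.0209)],[[np.float64(0.0006),np.float64(-0.0184),0],np.float64(0.0209)],[[np.float64(0.0006),np.float64(-0.0184),0],np.float64(0.0209)],[[np.float64(0.0006),np.float64(-0.0184),0],np.float64(0.0209)]]
```

Request:
arm_command(
  rows=[
    [[0.029, -0.0264, 0.1427], 0.0008],
    [[0.029, -0.0264, 0.1427], 0.0008],
    [[0.029, -0.0264, 0.1427], 0.0008],
    [[0.029, -0.0266, 0.1427], 0.0008],
    [[0.029, -0.0266, 0.1427], 0.0008],
  ],
  claw=0.5,
)

```text
t: 4.15
eef_pos: [416.7, 326.4, 180.1]
tcp_rot: [3.141, -0.0, 1.557]
ft_force: [1.7, -0.1, -0.3]
opening: 0.634
grip_force: 0.0
```

Request:
arm_command(
  rows=[
    [[0.0286, -0.0267, 0.1427], 0.0008],
    [[0.0286, -0.0268, 0.1427], 0.0008],
    [[0, 0, 0], 0],
    [[0, 0, 0], 0],
    [[0, 0, 0], 0],
  ],
)

```text
t: 4.65
eef_pos: [404.9, 341.0, 111.7]
tcp_rot: [3.139, -0.001, 1.552]
ft_force: [0.9, -0.2, 1.1]
opening: 0.502
grip_force: 0.0
```

```bash
python3 - <<'E'
from h import *
st()
im,d=cap('wrist','w2')
print([(np.round(x['position'],1).tolist(),round(x['confidence'],2)) for x in models.mark_of('wrist','lever_end')[:3]])
plan([403.8,340.5,61],1.553,3)
E
```

```text
{'t': 4.65, 'joints': [0.575, 0.491, 1.903, 0.0, 0.745, 0.594], 'eef_pos': [404.881, 340.961, 111.668], 'tcp_rot': [3.139, -0.001, 1.552], 'ft_force': [0.924, -0.166, 1.068], 'opening': 0.502, 'grip_force': 0.0}
[([405.0, 337.7, 75.6], 0.66)]
step mm 16.9 deg 0.0
[[[-0.0006,-0.0013,0.0675],0.0],[[-0.0006,-0.0013,0.0675],0.0],[[-0.0006,-0.0013,0.0675],0.0]]
```

View pics/w2.png

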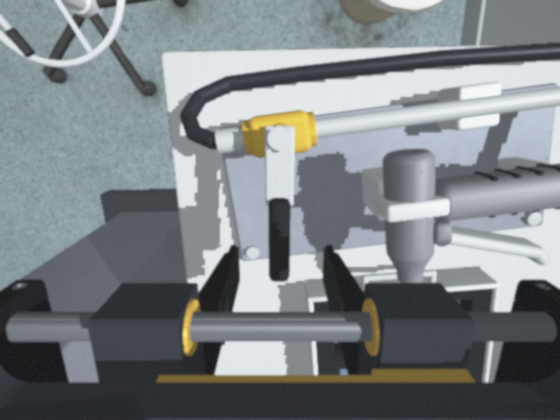

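The sleeve at (280,240) lies midway between the finger tips at (237,250) and (328,250). I'll descend and grip.

Request:
arm_command(
  rows=[
    [[0, 0, 0.0655], 0],
    [[0, 0, 0.0655], 0],
    [[0, 0, 0.0655], 0],
    [[0, 0, 0], 0],
    [[0, 0, 0], 0],
  ],
)

```text
t: 5.25
eef_pos: [404.3, 340.8, 61.8]
tcp_rot: [3.141, -0.001, 1.552]
ft_force: [0.9, -0.6, 0.4]
opening: 0.501
grip_force: 0.0
```

Request:
arm_command(
  rows=[
    [[0, 0, 0], 0],
    [[0, 0, 0], 0],
    [[0, 0, 0], 0],
    [[0, 0, 0], 0],
    [[0, 0, 0], 0],
  ],
  claw=0,
)

```text
t: 5.75
eef_pos: [403.8, 340.8, 60.9]
tcp_rot: [3.141, -0.0, 1.553]
ft_force: [0.5, -0.2, 1.3]
opening: 0.14
grip_force: 30.0
```

Request:
arm_command(
  rows=[
    [[0, 0, 0], 0],
    [[0, 0, 0], 0],
    [[0, 0, 0], 0],
    [[0, 0, 0], 0],
    [[0, 0, 0], 0],
  ],
)

```text
t: 6.25
eef_pos: [403.9, 340.8, 60.9]
tcp_rot: [3.141, -0.0, 1.552]
ft_force: [0.2, -1.5, 5.1]
opening: 0.141
grip_force: 30.0
```

Gripped: the opening of 0.14 corresponds to about 13.4 mm. Now I'll swing the lever by 37.6°.

Request:
arm_command(
  rows=[
    [[0.0006, -0.0184, 0], 0.0209],
    [[0.0006, -0.0184, 0], 0.0209],
    [[0.0006, -0.0184, 0], 0.0209],
    [[0.0006, -0.0184, 0], 0.0209],
    [[0.0006, -0.0184, 0], 0.0209],
  ],
)

```text
t: 6.75
eef_pos: [381.9, 344.9, 60.9]
tcp_rot: [3.14, -0.001, 1.221]
ft_force: [4.0, -1.6, 2.2]
opening: 0.145
grip_force: 30.0
```

Request:
arm_command(
  rows=[
    [[0.0006, -0.0184, 0], 0.0209],
    [[0.0006, -0.0184, 0], 0.0209],
    [[0.0006, -0.0184, 0], 0.0209],
    [[0.0006, -0.0184, 0], 0.0209],
    [[0.0006, -0.0184, 0], 0.0209],
  ],
)

```text
t: 7.25
eef_pos: [362.3, 356.2, 60.9]
tcp_rot: [3.141, -0.002, 0.893]
ft_force: [7.7, -4.1, 2.0]
opening: 0.145
grip_force: 30.0
```

Request:
arm_command(
  rows=[
    [[0, 0, 0], 0],
    [[0, 0, 0], 0],
    [[0, 0, 0], 0],
    [[0, 0, 0], 0],
    [[0, 0, 0], 0],
  ],
)

```text
t: 7.75
eef_pos: [362.0, 356.3, 60.9]
tcp_rot: [3.141, -0.002, 0.896]
ft_force: [5.1, -0.8, 1.0]
opening: 0.145
grip_force: 30.2
```

Request:
arm_command(
  rows=[
    [[0, 0, 0], 0],
    [[0, 0, 0], 0],
    [[0, 0, 0], 0],
    [[0, 0, -0.14], 0],
    [[0, 0, -0.14], 0],
  ],
  claw=0.45,
)

```text
t: 8.25
eef_pos: [360.6, 355.6, 130.9]
tcp_rot: [-3.141, 0.003, 0.896]
ft_force: [-0.0, 0.2, -0.9]
opening: 0.441
grip_force: 0.0
```

Request:
arm_command(
  rows=[
    [[0, 0, -0.2], 0],
    [[0, 0, -0.08], 0],
    [[0, 0, 0], 0],
    [[0, 0, 0], 0],
    [[0, 0, 0], 0],
  ],
  claw=0.8,
)

```text
t: 8.75
eef_pos: [360.7, 355.7, 199.4]
tcp_rot: [-3.141, 0.002, 0.896]
ft_force: [-0.3, -0.0, 0.5]
opening: 0.785
grip_force: 0.0
```

```bash
cat > lev.py <<'E'
from h import *
import sys
def lever(n,f=None):
    im,d=cap(n,f);c=viewer.get_calibration(n)
    vv,uu=np.mgrid[0:420,0:560];P=world(n,d,uu,vv,c)
    r=np.hypot(P[...,0]-405,P[...,1]-410.5)
    m=(d>0)&(P[...,2]>83.5)&(P[...,2]<92)&(r<108)&(r>42)
    p=P[m][:,:2];q=p.mean(0);w,v=np.linalg.eigh(np.cov((p-q).T));a=v[:,1]
    if a[1]>0:a=-a
    t=(p-q)@a
    print(n,len(p),q.round(1),'dir',np.degrees(np.arctan2(a[1],a[0])).round(1),'from axis',np.degrees(np.arctan2(q[1]-410.5,q[0]-405)).round(1),np.sqrt(w).round(1))
E
python3 - <<'E'
from lev import *
st();lever('wrist','w3');lever('top')
plan([546.8,362,130],0.111,8)
E
```

```text
{'t': 8.75, 'joints': [0.648, 0.343, 1.862, 0.0, 0.94, 1.323], 'eef_pos': [360.73, 355.661, 199.446], 'tcp_rot': [-3.141, 0.002, 0.896], 'ft_force': [-0.291, -0.013, 0.511], 'opening': 0.785, 'grip_force': 0.0}
wrist 2350 [443.5 365.8] dir -173.8 from axis -49.2 [12.6 60.8]
top 87 [455.4 363.9] dir -170.1 from axis -42.8 [12.9 59.9]
step mm 24.8 deg -5.62
[[[0.0605,0.0706,0.0348],0.0312],[[0.0671,0.0644,0.0348],0.0312],[[0.0731,0.0575,0.0348],0.0312],[[0.0784,0.05,0.0348],0.0312],[[0.0829,0.0421,0.0348],0.0312]]
[[[0.0867,0.0338,0.0348],0.0312],[[0.0895,0.0251,0.0348],0.0312],[[0.0916,0.0162,0.0348],0.0312]]
```

View pics/w3.png

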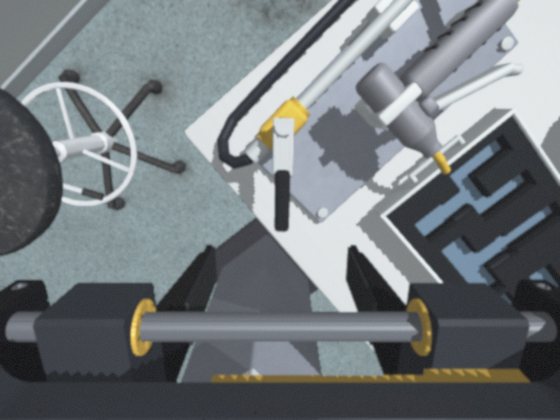

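The view shows the lever at (282,180), at about 45° to the pipe. I'll check it numerically with a tighter mask.

```bash
sed -i 's/(r>42)/(r>45)\&(P[...,0]<430)/' lev.py; python3 -c "
from lev import *
lever('wrist')"
```

```text
wrist 792 [361.9 357. ] dir -129.5 from axis -128.8 [ 3.9 14.3]
```

The lever is 45° ± 1° from shut. Next is the gun.

Request:
arm_command(
  rows=[
    [[0.0605, 0.0706, 0.035], 0.0312],
    [[0.067, 0.0644, 0.035], 0.0312],
    [[0.073, 0.0575, 0.035], 0.0312],
    [[0.0784, 0.05, 0.035], 0.0312],
    [[0.083, 0.042, 0.035], 0.0312],
  ],
  claw=0.8,
)

```text
t: 9.4
eef_pos: [478.2, 359.8, 155.7]
tcp_rot: [3.141, 0.001, 0.402]
ft_force: [0.3, 1.4, 0.1]
opening: 0.802
grip_force: 0.0
```

Request:
arm_command(
  rows=[
    [[0.0867, 0.034, 0.035], 0.0312],
    [[0.0895, 0.025, 0.035], 0.0312],
    [[0.0916, 0.0162, 0.035], 0.0312],
    [[0, 0, 0], 0],
    [[0, 0, 0], 0],
  ],
)

```text
t: 9.9
eef_pos: [546.7, 362.0, 129.6]
tcp_rot: [3.141, 0.002, 0.113]
ft_force: [-0.8, 1.0, 0.5]
opening: 0.801
grip_force: 0.0
```

```bash
python3 - <<'E'
from h import *
st();cap('wrist','w4')
for l in('gun_grip','trigger_pad'): print([(np.round(x['position'],1).tolist(),round(x['confidence'],2)) for x in models.mark_of('wrist',l)[:3]])
plan([546.8,362,54],0.111,4)
E
```

```text
{'t': 9.9, 'joints': [0.484, 0.622, 1.563, 0.0, 0.959, 1.942], 'eef_pos': [546.724, 362.013, 129.628], 'tcp_rot': [3.141, 0.002, 0.113], 'ft_force': [-0.844, 0.954, 0.486], 'opening': 0.801, 'grip_force': 0.0}
[]
[([547.8, 339.1, 70.8], 0.75)]
step mm 19.3 deg -0.03
[[[0.0003,0.0005,0.077],0.0002],[[0.0003,0.0005,0.077],0.0002],[[0.0003,0.0005,0.077],0.0002],[[0.0003,0.0005,0.077],0.0002]]
```

View pics/w4.png

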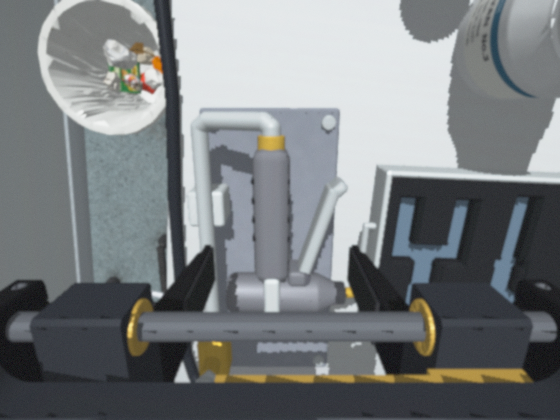

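The handle at (271,215) and trigger at (320,230) both lie between the fingers at (212,255) and (350,255). The pipe at (205,220) is outside them and lower. I'll descend and squeeze.

Request:
arm_command(
  rows=[
    [[0, 0, 0.077], 0],
    [[0, 0, 0.077], 0],
    [[0, 0, 0.077], 0],
    [[0, 0, 0.073], 0],
    [[0, 0, 0], 0],
  ],
)

```text
t: 10.55
eef_pos: [545.7, 362.1, 53.2]
tcp_rot: [3.14, 0.003, 0.113]
ft_force: [0.9, -0.3, 0.8]
opening: 0.8
grip_force: 0.0
```

Request:
arm_command(
  rows=[
    [[0, 0, 0], 0],
    [[0, 0, 0], 0],
    [[0, 0, 0], 0],
    [[0, 0, 0], 0],
    [[0, 0, 0], 0],
  ],
)

```text
t: 11.05
eef_pos: [547.3, 362.4, 55.3]
tcp_rot: [-3.141, -0.001, 0.112]
ft_force: [0.1, 0.2, 0.5]
opening: 0.801
grip_force: 0.0
```

Request:
arm_command(
  rows=[
    [[0, 0, 0], 0],
    [[0, 0, 0], 0],
    [[0, 0, 0], 0],
    [[0, 0, 0], 0],
    [[0, 0, 0], 0],
  ],
  claw=0,
)

```text
t: 11.55
eef_pos: [548.2, 361.6, 54.9]
tcp_rot: [3.141, -0.002, 0.112]
ft_force: [6.6, -7.9, -0.3]
opening: 0.438
grip_force: 4.1
```

Request:
arm_command(
  rows=[
    [[0, 0, 0], 0],
    [[0, 0, 0], 0],
    [[0, 0, 0], 0],
    [[0, 0, 0], 0],
    [[0, 0, 0], 0],
  ],
)

```text
t: 12.05
eef_pos: [548.2, 362.0, 54.9]
tcp_rot: [3.141, -0.002, 0.112]
ft_force: [6.2, -3.9, -1.6]
opening: 0.423
grip_force: 30.0
```

Request:
arm_command(
  rows=[
    [[0, 0, 0], 0],
    [[0, 0, 0], 0],
    [[0, 0, 0], 0],
    [[0, 0, 0], 0],
    [[0, 0, 0], 0],
  ],
)

```text
t: 12.55
eef_pos: [548.2, 362.0, 54.9]
tcp_rot: [3.141, -0.002, 0.112]
ft_force: [5.6, -3.7, -0.8]
opening: 0.425
grip_force: 30.0
```

Request:
arm_command(
  rows=[
    [[0, 0, 0], 0],
    [[0, 0, 0], 0],
    [[0, 0, 0], 0],
    [[0, 0, 0], 0],
    [[0, 0, 0], 0],
  ],
)

```text
t: 13.05
eef_pos: [548.2, 362.0, 54.9]
tcp_rot: [3.141, -0.002, 0.112]
ft_force: [6.1, -3.9, -1.8]
opening: 0.422
grip_force: 30.0
```

Fully squeezed: 0.423 corresponds to 40.2 mm. I'll hold a little longer, then release and lift.

Request:
arm_command(
  rows=[
    [[0, 0, 0], 0],
    [[0, 0, 0], 0],
    [[0, 0, 0], 0],
    [[0, 0, 0], 0],
    [[0, 0, 0], 0],
  ],
)

```text
t: 13.55
eef_pos: [548.2, 362.0, 54.9]
tcp_rot: [3.141, -0.002, 0.112]
ft_force: [5.3, -4.1, -0.3]
opening: 0.422
grip_force: 30.0
```

Request:
arm_command(
  rows=[
    [[0, 0, 0], 0],
    [[0, 0, 0], 0],
    [[0, 0, 0], 0],
    [[0, 0, 0], 0],
    [[0, 0, 0], 0],
  ],
)

```text
t: 14.05
eef_pos: [548.2, 362.0, 54.9]
tcp_rot: [3.141, -0.002, 0.112]
ft_force: [6.8, -4.8, -1.3]
opening: 0.42
grip_force: 30.0
```

Request:
arm_command(
  rows=[
    [[0, 0, 0], 0],
    [[0, 0, 0], 0],
    [[0, 0, 0], 0],
    [[0, 0, 0], 0],
    [[0, 0, 0], 0],
  ],
  claw=0.8,
)

```text
t: 14.55
eef_pos: [547.0, 362.5, 54.7]
tcp_rot: [-3.141, 0.0, 0.112]
ft_force: [-0.3, 0.3, -0.7]
opening: 0.769
grip_force: 0.0
```

Request:
arm_command(
  rows=[
    [[0, 0, -0.1], 0],
    [[0, 0, -0.1], 0],
    [[0, 0, -0.1], 0],
    [[0, 0, 0], 0],
    [[0, 0, 0], 0],
  ],
)

```text
t: 15.05
eef_pos: [547.3, 362.7, 130.1]
tcp_rot: [-3.141, -0.001, 0.112]
ft_force: [0.4, 0.4, -0.4]
opening: 0.799
grip_force: 0.0
```

```bash
python3 - <<'E'
from h import *
st()
plan([361.3,356.5,130],0.888,8)
arc((405,410.5),70,-129,-83.6,10)
E
```

```text
{'t': 15.05, 'joints': [0.485, 0.621, 1.563, 0.0, 0.956, 1.943], 'eef_pos': [547.331, 362.702, 130.092], 'tcp_rot': [-3.141, -0.001, 0.112], 'ft_force': [0.398, 0.398, -0.425], 'opening': 0.799, 'grip_force': 0.0}
step mm 23.3 deg 5.56
[[[-0.0928,-0.0073,0.0],-0.0309],[[-0.0916,-0.0163,0.0],-0.0309],[[-0.0896,-0.0251,0.0],-0.0309],[[-0.0868,-0.0336,0.0],-0.0309],[[-0.0831,-0.0419,0.0],-0.0309]]
[[[-0.0787,-0.0497,0.0],-0.0309],[[-0.0735,-0.0571,0.0],-0.0309],[[-0.0676,-0.064,0.0],-0.0309]]
end 412.8028252544428 340.93624565875825 yaw 1.6824973989225338
[[[np.float64(0.0009),np.float64(0.0222),0],np.float64(-0.0252)],[[np.float64(0.0009),np.float64(0.0222),0],np.float64(-0.0252)],[[np.float64(0.0009),np.float64(0.0222),0],np.float64(-0.0252)],[[np.float64(0.0009),np.float64(0.0222),0],np.float64(-0.0252)],[[np.float64(0.0009),np.float64(0.0222),0],np.float64(-0.0252)]]
[[[np.float64(0.0009),np.float64(0.0222),0],np.float64(-0.0252)],[[np.float64(0.0009),np.float64(0.0222),0],np.float64(-0.0252)],[[np.float64(0.0009),np.float64(0.0222),0],np.float64(-0.0252)],[[np.float64(0.0009),np.float64(0.0222),0],np.float64(-0.0252)],[[np.float64(0.0009),np.float64(0.0222),0],np.float64(-0.0252)]]
```

Request:
arm_command(
  rows=[
    [[-0.0928, -0.0073, 0], -0.031],
    [[-0.0916, -0.0163, 0], -0.031],
    [[-0.0896, -0.025, 0], -0.031],
    [[-0.0868, -0.0336, 0], -0.031],
    [[-0.083, -0.042, 0], -0.031],
  ],
  claw=0.5,
)

```text
t: 15.55
eef_pos: [429.6, 358.2, 128.6]
tcp_rot: [-3.141, 0.001, 0.603]
ft_force: [-0.0, -0.0, -0.2]
opening: 0.508
grip_force: 0.0
```

Request:
arm_command(
  rows=[
    [[-0.0787, -0.0497, 0], -0.031],
    [[-0.0735, -0.057, 0], -0.031],
    [[-0.0676, -0.064, 0], -0.031],
    [[0, 0, 0], 0],
    [[0, 0, 0], 0],
  ],
)

```text
t: 16.05
eef_pos: [361.2, 356.1, 129.3]
tcp_rot: [-3.141, 0.0, 0.89]
ft_force: [0.7, -0.3, 0.0]
opening: 0.501
grip_force: 0.0
```

Request:
arm_command(
  rows=[
    [[0, 0, 0.069], 0],
    [[0, 0, 0.069], 0],
    [[0, 0, 0.069], 0],
    [[0, 0, 0.069], 0],
    [[0, 0, 0], 0],
  ],
)

```text
t: 16.55
eef_pos: [361.3, 355.4, 58.7]
tcp_rot: [-3.141, 0.003, 0.889]
ft_force: [0.3, -0.2, 0.2]
opening: 0.502
grip_force: 0.0
```

Request:
arm_command(
  rows=[
    [[0, 0, 0], 0],
    [[0, 0, 0], 0],
    [[0, 0, 0], 0],
    [[0, 0, 0], 0],
    [[0, 0, 0], 0],
  ],
  claw=0,
)

```text
t: 17.05
eef_pos: [361.4, 356.0, 61.2]
tcp_rot: [3.141, -0.001, 0.891]
ft_force: [1.5, -2.4, 0.6]
opening: 0.145
grip_force: 30.0
```

Request:
arm_command(
  rows=[
    [[0, 0, 0], 0],
    [[0, 0, 0], 0],
    [[0, 0, 0], 0],
    [[0, 0, 0], 0],
    [[0, 0, 0], 0],
  ],
)

```text
t: 17.55
eef_pos: [361.4, 356.0, 61.1]
tcp_rot: [3.141, -0.001, 0.891]
ft_force: [0.8, -2.1, 5.8]
opening: 0.147
grip_force: 30.0
```

Request:
arm_command(
  rows=[
    [[0.0009, 0.0222, 0], -0.0252],
    [[0.0009, 0.0222, 0], -0.0252],
    [[0.0009, 0.0222, 0], -0.0252],
    [[0.0009, 0.0222, 0], -0.0252],
    [[0.0009, 0.0222, 0], -0.0252],
  ],
)

```text
t: 18.05
eef_pos: [385.7, 342.9, 61.1]
tcp_rot: [-3.141, 0.0, 1.29]
ft_force: [-0.7, -2.4, 7.5]
opening: 0.143
grip_force: 30.0
```

Request:
arm_command(
  rows=[
    [[0.0009, 0.0222, 0], -0.0252],
    [[0.0009, 0.0222, 0], -0.0252],
    [[0.0009, 0.0222, 0], -0.0252],
    [[0.0009, 0.0222, 0], -0.0252],
    [[0.0009, 0.0222, 0], -0.0252],
  ],
)

```text
t: 18.55
eef_pos: [412.9, 340.5, 61.1]
tcp_rot: [-3.141, 0.0, 1.686]
ft_force: [-2.4, -3.2, 8.3]
opening: 0.141
grip_force: 30.0
```

Request:
arm_command(
  rows=[
    [[0, 0, 0], 0],
    [[0, 0, 0], 0],
    [[0, 0, 0], 0],
    [[0, 0, 0], 0],
    [[0, 0, 0], 0],
  ],
)

```text
t: 19.05
eef_pos: [412.9, 340.5, 61.1]
tcp_rot: [-3.141, 0.001, 1.683]
ft_force: [-1.1, -5.4, 7.9]
opening: 0.149
grip_force: 30.0
```

```bash
python3 -c "
from h import *
st()"
```

```text
{'t': 19.05, 'joints': [0.566, 0.577, 1.924, -0.001, 0.641, 0.454], 'eef_pos': [412.93, 340.505, 61.121], 'tcp_rot': [-3.141, 0.001, 1.683], 'ft_force': [-1.115, -5.371, 7.858], 'opening': 0.149, 'grip_force': 29.989}
```

Tool yaw 1.683 means the lever is back at 0. I'll release, lift, check the valve, and look at the tray and then the tools.

Request:
arm_command(
  rows=[
    [[0, 0, 0], 0],
    [[0, 0, 0], 0],
    [[0, 0, 0], 0],
    [[0, 0, -0.14], 0],
    [[0, 0, -0.14], 0],
  ],
  claw=0.45,
)

```text
t: 19.55
eef_pos: [412.7, 340.6, 130.8]
tcp_rot: [-3.139, 0.001, 1.683]
ft_force: [0.0, 0.2, -0.3]
opening: 0.446
grip_force: 0.0
```

Request:
arm_command(
  rows=[
    [[0, 0, -0.18], 0],
    [[0, 0, -0.18], 0],
    [[0, 0, -0.18], 0],
    [[0, 0, -0.18], 0],
    [[0, 0, 0], 0],
  ],
  claw=1,
)

```text
t: 20.05
eef_pos: [414.4, 341.7, 316.4]
tcp_rot: [3.133, -0.004, 1.683]
ft_force: [0.3, -0.6, -0.4]
opening: 0.813
grip_force: 0.0
```

```bash
python3 - <<'E'
from lev import *
st();lever('wrist')
plan([480,190,320],1.571,5)
plan([480,-230,340],1.571,10,(np.array([480,190,320]),1.571))
E
```

```text
{'t': 20.05, 'joints': [0.567, 0.269, 1.633, 0.0, 1.231, 0.455], 'eef_pos': [414.385, 341.745, 316.42], 'tcp_rot': [3.133, -0.004, 1.683], 'ft_force': [0.29, -0.638, -0.421], 'opening': 0.813, 'grip_force': 0.0}
wrist 207 [410.9 340.5] dir -84.0 from axis -85.2 [ 2.8 15.3]
step mm 33.1 deg -1.28
[[[-0.1261,0.0393,-0.0054],0.0071],[[-0.1252,0.0421,-0.0054],0.0071],[[-0.1243,0.0449,-0.0054],0.0071],[[-0.1232,0.0476,-0.0054],0.0071],[[-0.1221,0.0504,-0.0054],0.0071]]
step mm 42.0 deg 0.0
[[[-0.168,-0.0,-0.008],0.0],[[-0.168,-0.0,-0.008],0.0],[[-0.168,-0.0,-0.008],0.0],[[-0.168,-0.0,-0.008],0.0],[[-0.168,-0.0,-0.008],0.0]]
[[[-0.168,-0.0,-0.008],0.0],[[-0.168,-0.0,-0.008],0.0],[[-0.168,-0.0,-0.008],0.0],[[-0.168,-0.0,-0.008],0.0],[[-0.168,-0.0,-0.008],0.0]]
```

The lever is shut (direction about −84°). Now the tray view.

Request:
arm_command(
  rows=[
    [[-0.126, 0.0393, -0.0054], 0.0071],
    [[-0.1252, 0.042, -0.0054], 0.0071],
    [[-0.1243, 0.045, -0.0054], 0.0071],
    [[-0.1232, 0.0476, -0.0054], 0.0071],
    [[-0.122, 0.0504, -0.0054], 0.0071],
  ],
  claw=1,
)

```text
t: 20.6
eef_pos: [479.5, 188.4, 316.0]
tcp_rot: [-3.139, 0.0, 1.57]
ft_force: [1.2, 0.5, -0.3]
opening: 1.0
grip_force: 0.0
```

Request:
arm_command(
  rows=[
    [[0, 0, 0], 0],
    [[0, 0, 0], 0],
    [[0, 0, 0], 0],
    [[0, 0, 0], 0],
    [[0, 0, 0], 0],
  ],
)

```text
t: 21.1
eef_pos: [479.2, 190.4, 317.4]
tcp_rot: [-3.141, -0.0, 1.572]
ft_force: [-0.5, 0.4, -0.1]
opening: 1.005
grip_force: 0.0
```

```bash
python3 - <<'E'
from h import *
st()
im,d=cap('wrist','w5');c=viewer.get_calibration('wrist')
np.savez('w5.npz',im=im,d=d,K=c['camera_matrix'],T=c['world_to_cam'])
for l in ['seat_tee','seat_square','seat_level','tray']:
    print(l,[(np.round(x['position'],1).tolist(),round(x['confidence'],2)) for x in models.mark_of('wrist',l)[:2]])
E
sed -i "s/'w1.npz'/__import__('sys').argv[1]/" fit.py
cat > f4.py <<'E'
from fit import *
# resample orthographic map of cutout floors: blue mask points
blue=ok&(im[...,2].astype(int)-im[...,0]>15)&(abs(Z-16)<7)&(X>420)&(X<620)&(Y>-70)&(Y<290)
n,lab,stt,_=cv2.connectedComponentsWithStats(blue.astype(np.uint8))
for i in range(1,n):
    if stt[i,4]>150:
        pca(lab==i,'blue%d %s'%(i,stt[i].tolist()))
        h=cv2.minAreaRect(P[lab==i][:,:2].astype(np.float32));print('  minrect',np.round(h[0],1),np.round(h[1],1),round(h[2],2))
m=ok&(abs(Z-32)<3.5)&(X>400)&(X<650)&(Y>-80)&(Y<300)
h=cv2.minAreaRect(P[m][:,:2].astype(np.float32));print('traytop',h,np.median(Z[m]))
E
python3 f4.py w5.npz
```

```text
{'t': 21.1, 'joints': [0.25, 0.238, 1.673, 0.0, 1.231, 0.248], 'eef_pos': [479.203, 190.38, 317.374], 'tcp_rot': [-3.141, -0.0, 1.572], 'ft_force': [-0.487, 0.367, -0.137], 'opening': 1.005, 'grip_force': 0.0}
seat_tee [([667.0, 91.6, -2.6], 0.6)]
seat_square [([533.9, 38.4, 17.1], 0.79)]
seat_level [([474.1, 35.9, 16.0], 0.83), ([499.4, 219.5, 19.3], 0.28)]
tray [([519.1, 120.4, 3.4], 0.58)]
blue1 [261, 120, 86, 49, 1884] 1884 mid [511.9 222.4] ang 5.52 len 117.1 wid 61.8 z 16.3
  minrect [511.6 223.2] [119.3  64. ] 4.0
blue2 [267, 173, 84, 54, 1709] 1709 mid [520.3 146. ] ang 2.53 len 117.7 wid 76.1 z 16.3
  minrect [521.3 147.1] [120.2  83. ] 3.82
blue3 [309, 233, 46, 57, 1003] 1003 mid [547.4  39.4] ang 115.16 len 104.6 wid 57.8 z 16.4
  minrect [560.  45.] [68.5 96.1] 4.2
blue4 [266, 235, 26, 65, 1247] 1247 mid [476.7  31.9] ang 93.83 len 109.1 wid 31.4 z 16.3
  minrect [476.9  31.7] [ 34.  111.8] 3.86
traytop ((519.181884765625, 118.7686767578125), (166.1161651611328, 310.5393981933594), 3.8869006633758545) 30.390220064169256
```

View pics/w5.png

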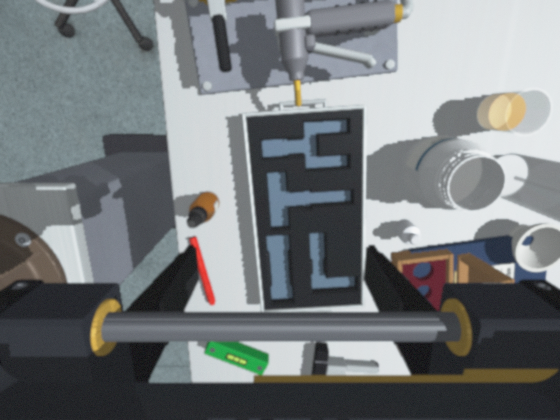

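The tray rectangle fits exactly (166.1 × 310.5 mm) at (519.2, 118.8) with yaw 3.88°. Next I'll view the tools and fit all the outlines.

Request:
arm_command(
  rows=[
    [[-0.168, 0, -0.008], 0],
    [[-0.168, 0, -0.008], 0],
    [[-0.168, 0, -0.008], 0],
    [[-0.168, 0, -0.008], 0],
    [[-0.168, 0, -0.008], 0],
  ],
)

```text
t: 21.85
eef_pos: [479.3, -21.9, 327.8]
tcp_rot: [3.141, -0.0, 1.571]
ft_force: [0.3, -1.1, -0.5]
opening: 1.001
grip_force: 0.0
```

Request:
arm_command(
  rows=[
    [[-0.168, 0, -0.008], 0],
    [[-0.168, 0, -0.008], 0],
    [[-0.168, 0, -0.008], 0],
    [[-0.168, 0, -0.008], 0],
    [[-0.168, 0, -0.008], 0],
  ],
)

```text
t: 22.35
eef_pos: [479.4, -232.1, 337.7]
tcp_rot: [3.141, 0.0, 1.571]
ft_force: [1.3, 0.7, 0.1]
opening: 0.999
grip_force: 0.0
```

Request:
arm_command(
  rows=[
    [[0, 0, 0], 0],
    [[0, 0, 0], 0],
    [[0, 0, 0], 0],
    [[0, 0, 0], 0],
    [[0, 0, 0], 0],
  ],
)

```text
t: 22.85
eef_pos: [479.8, -229.4, 337.7]
tcp_rot: [3.141, 0.0, 1.572]
ft_force: [-0.7, 0.4, 0.6]
opening: 1.0
grip_force: 0.0
```

```bash
cat > tools.py <<'E'
from h import *
from scipy.optimize import minimize
def rects(n,g=0):
    R={'tee':[(-17,17,-11,11),(-39,-17,-40,40),(17,77,-7,7)],
       'square':[(-9,9,-40,55),(9,56,-40,-22)],'level':[(-15,15,-55,55)]}[n]
    return [(a-g,b+g,c-g,d+g) for a,b,c,d in R]
def inside(x,y,n,g,soft=0.7):
    o=np.zeros_like(x)
    for a,b,c,d in rects(n,g):
        s=np.minimum(np.minimum(x-a,b-x),np.minimum(y-c,d-y));o=np.maximum(o,1/(1+np.exp(-np.clip(s/soft,-30,30))))
    return o
def loc(px,py,q):
    c,s=np.cos(q[2]),np.sin(q[2]);dx,dy=px-q[0],py-q[1];return c*dx+s*dy,-s*dx+c*dy
def rays(f):
    c=dict(K=f['K'],T=np.linalg.inv(f['T']));vv,uu=np.mgrid[0:420,0:560]
    r=np.stack([(uu-c['K'][0,2])/c['K'][0,0],-(vv-c['K'][1,2])/c['K'][1,1],-np.ones(uu.shape)],-1)@c['T'][:3,:3].T
    o=c['T'][:3,3]
    return lambda z:(o[0]+r[...,0]*(z-o[2])/r[...,2],o[1]+r[...,1]*(z-o[2])/r[...,2])
def opt(cost,q0,free):
    best=None
    for k in ([0,0],[3,0],[-3,0],[0,3],[0,-3]):
        x0=np.array(q0[:free],float);x0[:2]+=k
        sim=np.vstack([x0]+[x0+np.eye(free)[i]*([3,3,0.08][i]) for i in range(free)])
        r=minimize(cost,x0,method='Nelder-Mead',options=dict(initial_simplex=sim,xatol=.02,fatol=.01))
        if best is None or r.fun<best.fun:best=r
    return best
def seat(f,n,q0):
    R=rays(f);F=R(16.);G=R(25.);im=f['im'].astype(int)
    w=(np.hypot(F[0]-q0[0]-10,F[1]-q0[1])<85)
    blue=((im[...,2]-im[...,0])>15)[w].astype(float)
    # keep only own component neighbourhood
    L=loc(F[0],F[1],q0);near=np.zeros(w.shape,bool)
    for a,b,c,d in rects(n,9): near|=(L[0]>a)&(L[0]<b)&(L[1]>c)&(L[1]<d)
    w=near;blue=((im[...,2]-im[...,0])>15)[w].astype(float)
    def cost(p):
        q=(p[0],p[1],q0[2]);return np.sum((inside(*loc(F[0][w],F[1][w],q),n,2)*inside(*loc(G[0][w],G[1][w],q),n,2)-blue)**2)
    r=opt(cost,q0,2);print('seat',n,r.x.round(1),'resid',r.fun.round(0),'of',blue.sum());return r.x
def tool(f,n,q0,z0=0,box=None,cam='w'):
    """q0 = x,y,yaw; uses depth points well above z0"""
    c=dict(camera_matrix=f['K'],world_to_cam=f['T']);vv,uu=np.mgrid[0:420,0:560];d=f['d'];P=world(cam,d,uu,vv,c)
    w=(d>0)&(np.hypot(P[...,0]-q0[0],P[...,1]-q0[1])<(box or 95))
    hi=(P[...,2]>z0+14)
    nn,lab=cv2.connectedComponents((w&hi).astype(np.uint8))
    p=P[w];h=hi[w].astype(float)
    l=lab[w];k=np.argmin(np.where(l>0,np.hypot(p[:,0]-q0[0],p[:,1]-q0[1]),1e9));keep=(l==0)|(l==l[k]);p=p[keep];h=h[keep]
    wt=(d[w][keep]**2)/f['K'][0,0]**2   # mm2 per pixel
    def cost(q):return np.sum(wt*(inside(*loc(p[:,0],p[:,1],q),n,0)-h)**2)
    best=None
    for dy in np.radians([-20,0,20]) if len(q0)==3 else [0]:
        r=opt(cost,(q0[0],q0[1],q0[2]+dy),3)
        if best is None or r.fun<best.fun:best=r
    t=p[h>0];print('tool',n,best.x.round(3),'deg',np.degrees(best.x[2]).round(1),'resid mm2',best.fun.round(0),'area',(wt*h).sum().round(0),'ztop',np.percentile(t[:,2],[50,95]).round(1));return best.x
E
python3 - <<'E'
from tools import *
st()
im,d=cap('wrist','w6');c=viewer.get_calibration('wrist')
np.savez('w6.npz',im=im,d=d,K=c['camera_matrix'],T=c['world_to_cam'])
f5=np.load('w5.npz');f6=np.load('w6.npz')
Y=0.0677
seat(f5,'tee',(500,148,Y));seat(f5,'square',(534,38,Y));seat(f5,'level',(476,33,Y))
tool(f6,'tee',(575,-161,0.0));tool(f6,'square',(419,-267,np.radians(-85)));tool(f6,'level',(416,-385,np.radians(85)))
E
```

```text
{'t': 22.85, 'joints': [-0.57, 0.249, 1.603, 0.0, 1.289, -0.572], 'eef_pos': [479.786, -229.399, 337.71], 'tcp_rot': [3.141, 0.0, 1.572], 'ft_force': [-0.665, 0.428, 0.625], 'opening': 1.0, 'grip_force': 0.0}
seat tee [501.7 147.5] resid 155.0 of 1875.0
seat square [536.3  38.5] resid 120.0 of 1119.0
seat level [476.5  34.5] resid 105.0 of 1326.0
tool tee [ 5.75616e+02 -1.62597e+02 -7.90000e-02] deg -4.5 resid mm2 142.0 area 3479.0 ztop [25.4 27.3]
tool square [ 418.032 -268.268   -2.937] deg -168.3 resid mm2 205.0 area 2646.0 ztop [25.9 27.5]
tool level [ 415.879 -386.234    2.957] deg 169.4 resid mm2 136.0 area 3060.0 ztop [26.2 28.2]
```

View pics/w6.png

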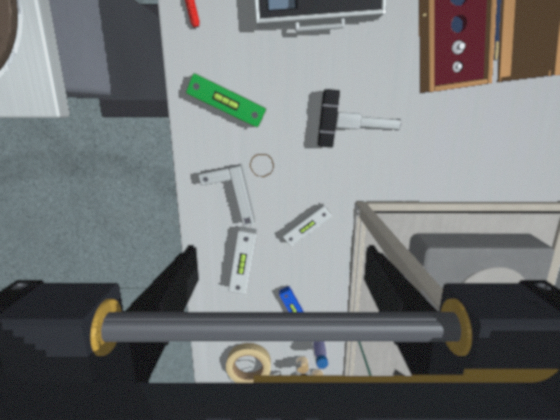

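The w6 view shows:
- the T-key at (335,118)
- the square at (235,190), with its corner at (238,170)
- the large silver level at (243,258) and the small silver one at (308,225), which agrees with the earlier choice
- the blue level at (292,300) and the green one at (226,98)

All the fits are good. The T-key goes first.

```bash
python3 - <<'E'
from h import *
plan([575.6,-162.6,80],-0.079,12)
E
```

```text
step mm 23.6 deg -7.88
[[[0.0223,0.032,0.0859],0.0438],[[0.0264,0.0286,0.0859],0.0438],[[0.0301,0.0247,0.0859],0.0438],[[0.0332,0.0203,0.0859],0.0438],[[0.0357,0.0156,0.0859],0.0438]]
[[[0.0375,0.0106,0.0859],0.0438],[[0.0386,0.0053,0.0859],0.0438],[[0.039,-0.0,0.0859],0.0438],[[0.0386,-0.0054,0.0859],0.0438],[[0.0375,-0.0106,0.0859],0.0438]]
[[[0.0357,-0.0157,0.0859],0.0438],[[0.0332,-0.0204,0.0859],0.0438]]
```

Request:
arm_command(
  rows=[
    [[0.0223, 0.032, 0.086], 0.0438],
    [[0.0264, 0.0286, 0.086], 0.0438],
    [[0.03, 0.0247, 0.086], 0.0438],
    [[0.0332, 0.0203, 0.086], 0.0438],
    [[0.0357, 0.0156, 0.086], 0.0438],
  ],
  claw=0.55,
)

```text
t: 23.4
eef_pos: [520.0, -201.8, 229.4]
tcp_rot: [3.141, -0.0, 0.878]
ft_force: [0.7, -0.6, 1.1]
opening: 0.636
grip_force: 0.0
```

Request:
arm_command(
  rows=[
    [[0.0375, 0.0106, 0.086], 0.0438],
    [[0.0386, 0.0053, 0.086], 0.0438],
    [[0.039, 0, 0.086], 0.0438],
    [[0.0386, -0.0054, 0.086], 0.0438],
    [[0.0375, -0.0106, 0.086], 0.0438],
  ],
)

```text
t: 23.9
eef_pos: [560.0, -173.9, 121.8]
tcp_rot: [3.142, -0.0, 0.19]
ft_force: [-0.5, -0.5, 0.7]
opening: 0.548
grip_force: 0.0
```

Request:
arm_command(
  rows=[
    [[0.0357, -0.0157, 0.086], 0.0438],
    [[0.0332, -0.0204, 0.086], 0.0438],
    [[0, 0, 0], 0],
    [[0, 0, 0], 0],
    [[0, 0, 0], 0],
  ],
)

```text
t: 24.4
eef_pos: [575.8, -163.8, 80.7]
tcp_rot: [3.141, -0.001, -0.077]
ft_force: [0.1, 0.5, 0.7]
opening: 0.55
grip_force: 0.0
```

```bash
cat > look.py <<'E'
from tools import *
def grab(n='wrist',f=None):
    im,d=cap(n,f);c=viewer.get_calibration(n);return dict(im=im,d=d,K=np.array(c['camera_matrix']),T=np.array(c['world_to_cam']))
E
python3 - <<'E'
from look import *
st()
f=grab('top')
tool(f,'tee',(575,-161,-.08),cam='top')
g=grab('wrist','w7');tool(g,'tee',(575,-161,-.08))
plan([575.6,-162.6,9],-0.079,4)
E
```

```text
{'t': 24.4, 'joints': [-0.387, 0.614, 1.753, 0.0, 0.773, 1.26], 'eef_pos': [575.768, -163.767, 80.726], 'tcp_rot': [3.141, -0.001, -0.077], 'ft_force': [0.085, 0.542, 0.68], 'opening': 0.55, 'grip_force': 0.0}
tool tee [ 565.243 -167.442    1.34 ] deg 76.8 resid mm2 12633.0 area 16182.0 ztop [410.1 519.4]
tool tee [ 5.75334e+02 -1.61386e+02 -7.80000e-02] deg -4.4 resid mm2 4832.0 area 8005.0 ztop [178.4 199.1]
step mm 17.9 deg 0.0
[[[-0.0002,-0.0012,0.0717],0.0],[[-0.0002,-0.0012,0.0717],0.0],[[-0.0002,-0.0012,0.0717],0.0],[[-0.0002,-0.0012,0.0717],0.0]]
```

View pics/w7.png

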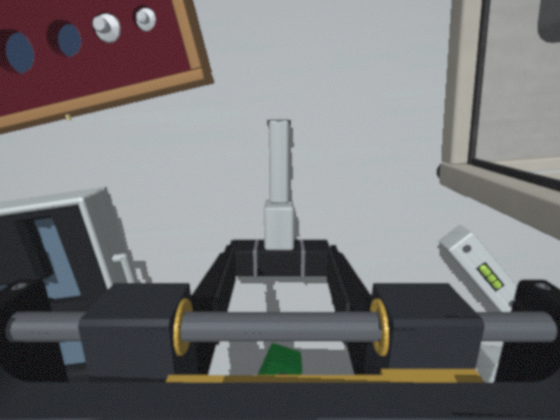

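The T-key at (279,200) is centred between the fingers at (225,260) and (335,260). I'll descend and grip.

Request:
arm_command(
  rows=[
    [[0, 0, 0.0714], 0],
    [[0, 0, 0.0714], 0],
    [[0, 0, 0.0714], 0],
    [[0, -0.003, 0.0714], 0],
    [[0, 0, 0], 0],
  ],
)

```text
t: 25.0
eef_pos: [574.8, -162.7, 7.1]
tcp_rot: [-3.141, 0.002, -0.079]
ft_force: [-0.1, -0.3, -0.8]
opening: 0.547
grip_force: 0.0
```

Request:
arm_command(
  rows=[
    [[0, 0, 0], 0],
    [[0, 0, 0], 0],
    [[0, 0, 0], 0],
    [[0, 0, 0], 0],
    [[0, 0, 0], 0],
  ],
  claw=0,
)

```text
t: 25.5
eef_pos: [575.8, -162.8, 8.7]
tcp_rot: [3.141, -0.001, -0.08]
ft_force: [-0.7, 1.4, 4.1]
opening: 0.228
grip_force: 30.0
```

Request:
arm_command(
  rows=[
    [[0, 0, 0], 0],
    [[0, 0, 0], 0],
    [[0, 0, -0.05], 0],
    [[0, 0, -0.15], 0],
    [[0, 0, -0.15], 0],
  ],
)

```text
t: 26.0
eef_pos: [575.1, -162.5, 96.6]
tcp_rot: [-3.141, 0.002, -0.08]
ft_force: [0.2, -0.6, -1.8]
opening: 0.227
grip_force: 30.0
```

```bash
python3 - <<'E'
from h import *
st()
plan([501.7,147.5,96],0.0677,9)
E
```

```text
{'t': 26.0, 'joints': [-0.386, 0.592, 1.742, 0.0, 0.81, 1.265], 'eef_pos': [575.105, -162.545, 96.604], 'tcp_rot': [-3.141, 0.002, -0.08], 'ft_force': [0.185, -0.605, -1.807], 'opening': 0.227, 'grip_force': 30.0}
step mm 35.4 deg 0.94
[[[-0.0436,-0.1347,0.0003],-0.0052],[[-0.0413,-0.1354,0.0003],-0.0052],[[-0.0391,-0.1361,0.0003],-0.0052],[[-0.0369,-0.1367,0.0003],-0.0052],[[-0.0346,-0.1373,0.0003],-0.0052]]
[[[-0.0323,-0.1379,0.0003],-0.0052],[[-0.0301,-0.1384,0.0003],-0.0052],[[-0.0278,-0.1389,0.0003],-0.0052],[[-0.0255,-0.1393,0.0003],-0.0052]]
```

Request:
arm_command(
  rows=[
    [[-0.0436, -0.1347, 0], -0.0052],
    [[-0.0413, -0.1354, 0], -0.0052],
    [[-0.0391, -0.136, 0], -0.0052],
    [[-0.0369, -0.1367, 0], -0.0052],
    [[-0.0346, -0.1373, 0], -0.0052],
  ],
)

```text
t: 26.5
eef_pos: [534.3, 10.7, 96.3]
tcp_rot: [-3.142, -0.0, 0.002]
ft_force: [1.1, -0.1, -2.2]
opening: 0.223
grip_force: 30.0
```

Request:
arm_command(
  rows=[
    [[-0.0323, -0.1379, 0], -0.0052],
    [[-0.03, -0.1384, 0], -0.0052],
    [[-0.0278, -0.1389, 0], -0.0052],
    [[-0.0255, -0.1393, 0], -0.0052],
    [[0, 0, 0], 0],
  ],
)

```text
t: 27.0
eef_pos: [501.2, 150.4, 96.3]
tcp_rot: [-3.141, -0.0, 0.071]
ft_force: [-0.8, -1.2, -1.5]
opening: 0.231
grip_force: 30.0
```

Request:
arm_command(
  rows=[
    [[0, 0, 0], 0],
    [[0, 0, 0], 0],
    [[0, 0, 0], 0],
    [[0, 0, 0], 0],
    [[0, 0, 0], 0],
  ],
)

```text
t: 27.5
eef_pos: [502.5, 146.7, 95.6]
tcp_rot: [-3.142, -0.0, 0.066]
ft_force: [0.5, -0.4, -2.2]
opening: 0.228
grip_force: 30.0
```

```bash
python3 - <<'E'
from look import *
st()
g=grab('wrist','w8')
vv,uu=np.mgrid[0:420,0:560];P=world('w',g['d'],uu,vv,dict(camera_matrix=g['K'],world_to_cam=g['T']))
# shaft of held tool: points z 95..115, x beyond sleeve
s=np.array(state()['eef_pos']);L=loc(P[...,0],P[...,1],(s[0],s[1],state()['tcp_rot'][2]))
m=(g['d']>0)&(L[0]>22)&(L[0]<90)&(abs(L[1])<25)&(P[...,2]>75)&(P[...,2]<125)
print(m.sum(),L[0][m].max().round(1),np.median(P[...,2][m]).round(1),'y at x',[(x,np.percentile(L[1][m&(abs(L[0]-x)<4)],[3,97]).round(1)) for x in (30,50,70) if (m&(abs(L[0]-x)<4)).any()])
plan([501.7,147.5,34],0.0677,4)
E
```

```text
{'t': 27.5, 'joints': [0.158, 0.51, 1.928, 0.0, 0.703, 1.663], 'eef_pos': [502.525, 146.712, 95.633], 'tcp_rot': [-3.142, -0.0, 0.066], 'ft_force': [0.491, -0.388, -2.214], 'opening': 0.228, 'grip_force': 30.0}
3060 76.9 104.6 y at x [(30, array([-5.6,  7.3])), (50, array([-5.9,  7.6])), (70, array([-5.7,  7.4]))]
step mm 15.4 deg 0.02
[[[-0.0007,-0.0007,0.0616],-0.0001],[[-0.0007,-0.0007,0.0616],-0.0001],[[-0.0007,-0.0007,0.0616],-0.0001],[[-0.0007,-0.0007,0.0616],-0.0001]]
```

View pics/w8.png

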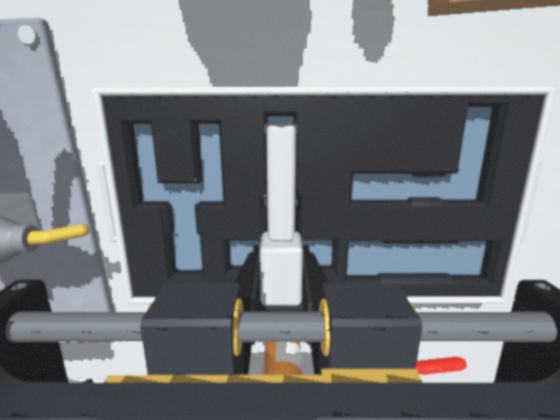

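The held T-key's shaft tip is 76.9 mm from the TCP (77 expected), so it hasn't slipped. The tee cutout lies directly below it at (281,120)–(330,250). I'll lower it into the mouth.

Request:
arm_command(
  rows=[
    [[0, -0.003, 0.07], 0],
    [[0, 0, 0.07], 0],
    [[0, 0, 0.05], 0],
    [[0, 0, 0.03], 0],
    [[0, 0, 0.02], 0],
  ],
)

```text
t: 28.05
eef_pos: [502.3, 148.0, 35.1]
tcp_rot: [-3.142, 0.001, 0.067]
ft_force: [0.7, 0.8, -2.7]
opening: 0.229
grip_force: 30.0
```

Request:
arm_command(
  rows=[
    [[0, 0, 0.006], 0],
    [[0, 0, 0], 0],
    [[0, 0, 0], 0],
    [[0, 0, 0], 0],
    [[0, 0, 0], 0],
  ],
)

```text
t: 28.55
eef_pos: [502.4, 148.0, 34.4]
tcp_rot: [-3.142, -0.0, 0.067]
ft_force: [-0.8, -3.0, -0.4]
opening: 0.231
grip_force: 30.0
```

Request:
arm_command(
  rows=[
    [[0, 0, 0.006], 0],
    [[0, 0, 0], 0],
    [[0, 0, 0], 0],
    [[0, 0, 0], 0],
    [[0, 0, 0], 0],
  ],
)

```text
t: 29.05
eef_pos: [502.6, 148.0, 32.8]
tcp_rot: [-3.141, -0.001, 0.067]
ft_force: [0.8, -4.5, 3.3]
opening: 0.231
grip_force: 30.0
```

Request:
arm_command(
  rows=[
    [[0, 0, 0], 0],
    [[0, 0, 0], 0],
    [[0, 0, 0], 0],
    [[0, 0, -0.1], 0],
    [[0, 0, -0.1], 0],
  ],
  claw=0.5,
)

```text
t: 29.55
eef_pos: [501.7, 148.1, 82.6]
tcp_rot: [-3.142, 0.002, 0.067]
ft_force: [-0.2, 0.4, -0.3]
opening: 0.493
grip_force: 0.0
```

Request:
arm_command(
  rows=[
    [[0, 0, 0], 0],
    [[0, 0, 0], 0],
    [[0, 0, 0], 0],
    [[0, 0, 0], 0],
    [[0, 0, 0], 0],
  ],
  claw=0,
)

```text
t: 30.05
eef_pos: [502.0, 148.0, 82.0]
tcp_rot: [3.142, 0.001, 0.067]
ft_force: [-0.0, 0.1, 0.5]
opening: 0.136
grip_force: 0.0
```

```bash
python3 - <<'E'
from look import *
st()
g=grab('wrist');np.savez('w9.npz',**g)
vv,uu=np.mgrid[0:420,0:560];P=world('w',g['d'],uu,vv,dict(camera_matrix=g['K'],world_to_cam=g['T']))
L=loc(P[...,0],P[...,1],(502.4,147.8,0.0677))
for x in(-28,10,20,40,60,73):
    m=(g['d']>0)&(abs(L[0]-x)<3)&(abs(L[1])<14)&(P[...,2]>32)&(P[...,2]<60)
    if m.sum()>3: print(x,m.sum(),'z',np.median(P[...,2][m]).round(1),'y',np.percentile(L[1][m],[3,97]).round(1))
m=(g['d']>0)&(L[0]>20)&(L[0]<90)&(abs(L[1])<12)&(P[...,2]>34)&(P[...,2]<60);print('xmax',L[0][m].max())
E
```

```text
{'t': 30.05, 'joints': [0.16, 0.532, 1.938, 0.0, 0.673, 1.664], 'eef_pos': [502.029, 148.0, 81.969], 'tcp_rot': [3.142, 0.001, 0.067], 'ft_force': [-0.04, 0.122, 0.483], 'opening': 0.136, 'grip_force': 0.0}
-28 170 z 50.0 y [-6.1  8.4]
10 283 z 50.2 y [-10.3  10.3]
20 203 z 42.2 y [-6.6  7.7]
40 194 z 42.3 y [-6.4  6.6]
60 215 z 42.5 y [-6.9  6.4]
73 245 z 42.4 y [-7.4  7.7]
xmax 77.04377094683407
```

It is laid in level, with its top at 50 mm. Now I'll press it home with the fingers shut.

Request:
arm_command(
  rows=[
    [[0, 0, 0.04], 0],
    [[0, 0, 0.04], 0],
    [[0, 0, 0.03], 0],
    [[0, 0, 0.016], 0],
    [[0, 0, 0], 0],
  ],
  claw=0,
)

```text
t: 30.6
eef_pos: [502.1, 148.0, 50.4]
tcp_rot: [3.142, 0.001, 0.067]
ft_force: [0.3, -0.2, 0.3]
opening: 0.004
grip_force: 0.0
```

Request:
arm_command(
  rows=[
    [[0, 0, 0.006], 0],
    [[0, 0, 0.006], 0],
    [[0, 0, 0.006], 0],
    [[0, 0, 0.006], 0],
    [[0, 0, 0], 0],
  ],
)

```text
t: 31.1
eef_pos: [502.5, 148.1, 45.3]
tcp_rot: [-3.141, -0.001, 0.067]
ft_force: [0.4, -0.8, 3.1]
opening: 0.006
grip_force: 1.2
```

Request:
arm_command(
  rows=[
    [[0, 0, 0.004], 0],
    [[0, 0, 0.004], 0],
    [[0, 0, 0.002], 0],
    [[0, 0, 0], 0],
    [[0, 0, 0], 0],
  ],
)

```text
t: 31.6
eef_pos: [502.4, 148.0, 42.6]
tcp_rot: [-3.142, -0.0, 0.067]
ft_force: [2.7, -0.2, 1.3]
opening: 0.003
grip_force: 1.0
```

Request:
arm_command(
  rows=[
    [[0, 0, 0.004], 0],
    [[0, 0, 0.003], 0],
    [[0, 0, 0], 0],
    [[0, 0, 0], 0],
    [[0, 0, 0], 0],
  ],
)

```text
t: 32.1
eef_pos: [502.5, 148.1, 42.2]
tcp_rot: [-3.141, -0.001, 0.067]
ft_force: [-3.2, -1.9, 21.9]
opening: 0.005
grip_force: 11.2
```

At the floor: z is 42.2 mm with 22 N. I'll lift, check, and go to the tools view.

Request:
arm_command(
  rows=[
    [[0, 0, -0.05], 0],
    [[0, 0, -0.15], 0],
    [[0, 0, -0.16], 0],
    [[0, 0, 0], 0],
    [[0, 0, 0], 0],
  ],
)

```text
t: 32.6
eef_pos: [502.2, 148.1, 131.4]
tcp_rot: [-3.141, -0.001, 0.067]
ft_force: [0.1, -0.0, -0.1]
opening: 0.006
grip_force: 0.0
```

```bash
cat > chk.py <<'E'
from look import *
def levelness(q,n,g):
    vv,uu=np.mgrid[0:420,0:560];P=world('w',g['d'],uu,vv,dict(camera_matrix=g['K'],world_to_cam=g['T']))
    L=loc(P[...,0],P[...,1],q)
    for a,b,c,d in rects(n,-3):
        m=(g['d']>0)&(L[0]>a)&(L[0]<b)&(L[1]>c)&(L[1]<d)
        if m.sum()<10: print(n,(a,b,c,d),'hidden');continue
        A=np.c_[L[0][m],L[1][m],np.ones(m.sum())];z=P[...,2][m];k=abs(z-np.median(z))<5;co=np.linalg.lstsq(A[k],z[k],rcond=None)[0]
        print(n,(a,b,c,d),m.sum(),'z med',np.median(z).round(1),'slope deg',np.degrees(co[:2]).round(2))
E
python3 - <<'E'
from chk import *
st();g=grab('wrist');levelness((502.4,147.8,.0677),'tee',g)
plan([500,-230,338],-1.367,20)
plan([418.0,-268.3,80],-1.367,7,(np.array([500,-230,338]),-1.367))
f=grab('top')
tool(f,'square',(418,-268,-2.937),cam='top');tool(f,'level',(416,-386,2.957),cam='top')
E
```

```text
{'t': 32.6, 'joints': [0.16, 0.455, 1.898, 0.0, 0.787, 1.664], 'eef_pos': [502.177, 148.079, 131.403], 'tcp_rot': [-3.141, -0.001, 0.067], 'ft_force': [0.142, -0.044, -0.135], 'opening': 0.006, 'grip_force': 0.0}
tee (-14, 14, -8, 8) 2035 z med 152.2 slope deg [-8.8  -3.26]
tee (-36, -20, -37, 37) 1342 z med 41.1 slope deg [-0.32 -0.1 ]
tee (20, 74, -4, 4) 4489 z med 231.7 slope deg [-13.17  -6.71]
step mm 21.6 deg -4.11
[[[-0.0054,0.0754,-0.0415],0.0228],[[0.0,0.0756,-0.0415],0.0228],[[0.0054,0.0754,-0.0415],0.0228],[[0.0108,0.0748,-0.0415],0.0228],[[0.0161,0.0739,-0.0415],0.0228]]
[[[0.0214,0.0725,-0.0415],0.0228],[[0.0265,0.0708,-0.0415],0.0228],[[0.0315,0.0687,-0.0415],0.0228],[[0.0364,0.0663,-0.0415],0.0228],[[0.041,0.0635,-0.0415],0.0228]]
[[[0.0455,0.0604,-0.0415],0.0228],[[0.0497,0.057,-0.0415],0.0228],[[0.0536,0.0533,-0.0415],0.0228],[[0.0573,0.0493,-0.0415],0.0228],[[0.0607,0.0451,-0.0415],0.0228]]
[[[0.0638,0.0406,-0.0415],0.0228],[[0.0665,0.0359,-0.0415],0.0228],[[0.0689,0.0311,-0.0415],0.0228],[[0.071,0.0261,-0.0415],0.0228],[[0.0727,0.0209,-0.0415],0.0228]]
step mm 39.1 deg 0.0
[[[0.0119,0.0503,0.1474],0.0],[[0.0119,0.0503,0.1474],0.0],[[0.0119,0.0503,0.1474],0.0],[[0.0119,0.0503,0.1474],0.0],[[0.0119,0.0503,0.1474],0.0]]
[[[0.0119,0.0503,0.1474],0.0],[[0.0119,0.0503,0.1474],0.0]]
tool square [ 419.921 -265.639   -2.942] deg -168.6 resid mm2 151.0 area 2630.0 ztop [24.6 31.8]
tool level [ 418.135 -383.531    2.956] deg 169.4 resid mm2 119.0 area 3293.0 ztop [25.8 30.9]
```

The T-key is home and level (handle top at 41 mm). The square and level haven't moved in the top camera. Next is the square.

```bash
python3 - <<'E'
from h import *
plan([418.6,-268.3,110],-1.367,14)
E
```

```text
step mm 30.3 deg -5.87
[[[-0.0316,0.1171,0.0057],0.0326],[[-0.0195,0.1197,0.0057],0.0326],[[-0.0071,0.1211,0.0057],0.0326],[[0.0053,0.1211,0.0057],0.0326],[[0.0176,0.12,0.0057],0.0326]]
[[[0.0298,0.1175,0.0057],0.0326],[[0.0417,0.1139,0.0057],0.0326],[[0.0531,0.109,0.0057],0.0326],[[0.064,0.103,0.0057],0.0326],[[0.0742,0.0959,0.0057],0.0326]]
[[[0.0836,0.0879,0.0057],0.0326],[[0.0921,0.0789,0.0057],0.0326],[[0.0997,0.069,0.0057],0.0326],[[0.1062,0.0585,0.0057],0.0326]]
```

Request:
arm_command(
  rows=[
    [[-0.0316, 0.117, 0.0057], 0.0326],
    [[-0.0195, 0.12, 0.0057], 0.0326],
    [[-0.007, 0.121, 0.0057], 0.0326],
    [[0.0053, 0.121, 0.0057], 0.0326],
    [[0.0176, 0.12, 0.0057], 0.0326],
  ],
  claw=0.5,
)

```text
t: 33.2
eef_pos: [471.7, -1.6, 122.4]
tcp_rot: [3.141, 0.003, -0.449]
ft_force: [0.1, -0.3, 0.7]
opening: 0.37
grip_force: 0.0
```

Request:
arm_command(
  rows=[
    [[0.03, 0.1175, 0.0057], 0.0326],
    [[0.0417, 0.114, 0.0057], 0.0326],
    [[0.053, 0.109, 0.0057], 0.0326],
    [[0.064, 0.103, 0.0057], 0.0326],
    [[0.0742, 0.096, 0.0057], 0.0326],
  ],
)

```text
t: 33.7
eef_pos: [442.1, -150.2, 115.3]
tcp_rot: [3.14, 0.002, -0.962]
ft_force: [0.2, -0.5, -0.3]
opening: 0.499
grip_force: 0.0
```

Request:
arm_command(
  rows=[
    [[0.0836, 0.088, 0.0057], 0.0326],
    [[0.092, 0.079, 0.0057], 0.0326],
    [[0.0997, 0.069, 0.0057], 0.0326],
    [[0.106, 0.0585, 0.0057], 0.0326],
    [[0, 0, 0], 0],
  ],
)

```text
t: 34.2
eef_pos: [418.4, -270.5, 109.4]
tcp_rot: [3.14, 0.001, -1.373]
ft_force: [-0.4, 1.1, -0.6]
opening: 0.497
grip_force: 0.0
```

Request:
arm_command(
  rows=[
    [[0, 0, 0], 0],
    [[0, 0, 0], 0],
    [[0, 0, 0], 0],
    [[0, 0, 0], 0],
    [[0, 0, 0], 0],
  ],
)

```text
t: 34.7
eef_pos: [419.4, -267.7, 110.9]
tcp_rot: [-3.142, 0.0, -1.366]
ft_force: [0.1, 0.7, 1.1]
opening: 0.499
grip_force: 0.0
```

```bash
python3 - <<'E'
from h import *
st();cap('wrist','w10')
plan([418.6,-268.3,9],-1.367,5)
E
```

```text
{'t': 34.7, 'joints': [-0.701, 0.457, 1.977, 0.0, 0.707, 2.236], 'eef_pos': [419.427, -267.708, 110.948], 'tcp_rot': [-3.142, 0.0, -1.366], 'ft_force': [0.06, 0.688, 1.066], 'opening': 0.499, 'grip_force': 0.0}
step mm 20.4 deg 0.0
[[[0.0002,0.0007,0.0816],0.0],[[0.0002,0.0007,0.0816],0.0],[[0.0002,0.0007,0.0816],0.0],[[0.0002,0.0007,0.0816],0.0],[[0.0002,0.0007,0.0816],0.0]]
```

View pics/w10.png

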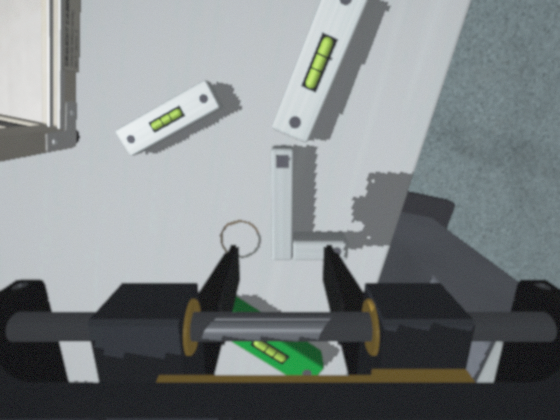

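The square at (282,200) is centred between the fingers at (235,250) and (328,250), with the short leg on the near side (320,245) clear of the pad. I'll descend, grip and lift.

Request:
arm_command(
  rows=[
    [[0, 0.0007, 0.0814], 0],
    [[0, 0.0007, 0.0814], 0],
    [[0, 0, 0.0814], 0],
    [[0, 0, 0.0814], 0],
    [[0, 0, 0.0814], 0],
  ],
)

```text
t: 35.25
eef_pos: [419.1, -268.2, 8.5]
tcp_rot: [-3.141, -0.0, -1.367]
ft_force: [-0.5, 0.2, 0.5]
opening: 0.501
grip_force: 0.0
```

Request:
arm_command(
  rows=[
    [[0, 0, 0], 0],
    [[0, 0, 0], 0],
    [[0, 0, 0], 0],
    [[0, 0, 0], 0],
    [[0, 0, 0], 0],
  ],
)

```text
t: 35.75
eef_pos: [419.2, -268.5, 9.9]
tcp_rot: [-3.141, -0.001, -1.367]
ft_force: [-0.5, -0.2, -0.2]
opening: 0.501
grip_force: 0.0
```

Request:
arm_command(
  rows=[
    [[0, 0, 0], 0],
    [[0, 0, 0], 0],
    [[0, 0, 0], 0],
    [[0, 0, 0], 0],
    [[0, 0, 0], 0],
  ],
  claw=0,
)

```text
t: 36.25
eef_pos: [418.9, -268.3, 9.1]
tcp_rot: [3.142, 0.0, -1.367]
ft_force: [0.1, 0.4, 0.9]
opening: 0.185
grip_force: 30.0
```

Request:
arm_command(
  rows=[
    [[0, 0, 0], 0],
    [[0, 0, 0], 0],
    [[0, 0, -0.05], 0],
    [[0, 0, -0.15], 0],
    [[0, 0, -0.15], 0],
  ],
)

```text
t: 36.75
eef_pos: [418.4, -267.9, 97.8]
tcp_rot: [3.14, 0.002, -1.367]
ft_force: [1.1, -0.6, -3.1]
opening: 0.187
grip_force: 30.0
```

```bash
python3 - <<'E'
from h import *
st()
plan([537.0,38.5,96],1.6385,25)
E
```

```text
{'t': 36.75, 'joints': [-0.703, 0.478, 1.989, 0.0, 0.676, 2.235], 'eef_pos': [418.447, -267.863, 97.808], 'tcp_rot': [3.14, 0.002, -1.367], 'ft_force': [1.052, -0.588, -3.149], 'opening': 0.187, 'grip_force': 29.999}
step mm 13.1 deg 6.89
[[[-0.0442,-0.0285,0.0003],-0.0383],[[-0.0404,-0.0336,0.0003],-0.0383],[[-0.0361,-0.0382,0.0003],-0.0383],[[-0.0313,-0.0422,0.0003],-0.0383],[[-0.026,-0.0457,0.0003],-0.0383]]
[[[-0.0203,-0.0485,0.0003],-0.0383],[[-0.0143,-0.0506,0.0003],-0.0383],[[-0.0082,-0.0519,0.0003],-0.0383],[[-0.0019,-0.0525,0.0003],-0.0383],[[0.0044,-0.0524,0.0003],-0.0383]]
[[[0.0107,-0.0515,0.0003],-0.0383],[[0.0168,-0.0498,0.0003],-0.0383],[[0.0226,-0.0474,0.0003],-0.0383],[[0.0281,-0.0444,0.0003],-0.0383],[[0.0333,-0.0407,0.0003],-0.0383]]
[[[0.0379,-0.0364,0.0003],-0.0383],[[0.042,-0.0316,0.0003],-0.0383],[[0.0455,-0.0263,0.0003],-0.0383],[[0.0483,-0.0207,0.0003],-0.0383],[[0.0504,-0.0147,0.0003],-0.0383]]
[[[0.0519,-0.0086,0.0003],-0.0383],[[0.0525,-0.0023,0.0003],-0.0383],[[0.0524,0.004,0.0003],-0.0383],[[0.0515,0.0103,0.0003],-0.0383],[[0.0499,0.0164,0.0003],-0.0383]]
```

Request:
arm_command(
  rows=[
    [[-0.0442, -0.0285, 0], -0.0383],
    [[-0.0404, -0.0336, 0], -0.0383],
    [[-0.036, -0.0382, 0], -0.0383],
    [[-0.0313, -0.0422, 0], -0.0383],
    [[-0.026, -0.0457, 0], -0.0383],
  ],
)

```text
t: 37.25
eef_pos: [442.6, -206.4, 97.4]
tcp_rot: [-3.141, -0.0, -0.76]
ft_force: [-0.0, 0.4, -3.6]
opening: 0.191
grip_force: 30.0
```

Request:
arm_command(
  rows=[
    [[-0.02, -0.0485, 0], -0.0383],
    [[-0.0143, -0.0506, 0], -0.0383],
    [[-0.008, -0.052, 0], -0.0383],
    [[-0.002, -0.0525, 0], -0.0383],
    [[0.0044, -0.0524, 0], -0.0383],
  ],
)

```text
t: 37.75
eef_pos: [466.4, -145.1, 97.3]
tcp_rot: [-3.141, -0.0, -0.159]
ft_force: [1.8, -0.3, -3.4]
opening: 0.19
grip_force: 30.0
```

Request:
arm_command(
  rows=[
    [[0.0107, -0.0515, 0], -0.0383],
    [[0.0168, -0.0498, 0], -0.0383],
    [[0.0226, -0.0474, 0], -0.0383],
    [[0.028, -0.0444, 0], -0.0383],
    [[0.0333, -0.0407, 0], -0.0383],
  ],
)

```text
t: 38.25
eef_pos: [490.0, -83.9, 97.4]
tcp_rot: [-3.142, -0.0, 0.443]
ft_force: [0.5, 0.0, -3.3]
opening: 0.19
grip_force: 30.0
```

Request:
arm_command(
  rows=[
    [[0.038, -0.0364, 0], -0.0383],
    [[0.042, -0.0316, 0], -0.0383],
    [[0.0455, -0.0263, 0], -0.0383],
    [[0.0483, -0.0207, 0], -0.0383],
    [[0.0504, -0.0147, 0], -0.0383],
  ],
)

```text
t: 38.75
eef_pos: [513.6, -22.6, 97.3]
tcp_rot: [-3.142, -0.0, 1.045]
ft_force: [-0.6, -0.2, -2.6]
opening: 0.187
grip_force: 30.0
```

Request:
arm_command(
  rows=[
    [[0.052, -0.0086, 0], -0.0383],
    [[0.0525, -0.0023, 0], -0.0383],
    [[0.0524, 0.004, 0], -0.0383],
    [[0.0515, 0.0103, 0], -0.0383],
    [[0.05, 0.0164, 0], -0.0383],
  ],
)

```text
t: 39.25
eef_pos: [537.1, 38.7, 97.3]
tcp_rot: [-3.141, -0.0, 1.646]
ft_force: [-0.6, 1.0, -3.0]
opening: 0.189
grip_force: 30.0
```

Request:
arm_command(
  rows=[
    [[0, 0, 0], 0],
    [[0, 0, 0], 0],
    [[0, 0, 0], 0],
    [[0, 0, 0], 0],
    [[0, 0, 0], 0],
  ],
)

```text
t: 39.75
eef_pos: [537.1, 37.8, 96.8]
tcp_rot: [-3.142, -0.0, 1.64]
ft_force: [0.7, 0.1, -3.0]
opening: 0.185
grip_force: 30.0
```

```bash
python3 - <<'E'
from look import *
st()
s=state();g=grab('wrist','w11');z=s['eef_pos'][2]
# held square: fit in tool frame (obj yaw = tool yaw - 90deg)
vv,uu=np.mgrid[0:420,0:560];P=world('w',g['d'],uu,vv,dict(camera_matrix=g['K'],world_to_cam=g['T']))
L=loc(P[...,0],P[...,1],(s['eef_pos'][0],s['eef_pos'][1],s['tcp_rot'][2]-np.pi/2))
m=(g['d']>0)&(abs(L[0])<70)&(L[1]>12)&(L[1]<70)&(abs(P[...,2]-z-17)<9)
print(m.sum(),'ztop-tcp',np.median(P[...,2][m]-z).round(1),'ymax',L[1][m].max().round(1))
print([(y,np.percentile(L[0][m&(abs(L[1]-y)<3)],[3,97]).round(1)) for y in(20,30,40,50) if (m&(abs(L[1]-y)<3)).any()])
plan([537.1,38.5,34.5],1.6385,4)
E
```

```text
{'t': 39.75, 'joints': [-0.052, 0.524, 1.891, 0.0, 0.726, -0.122], 'eef_pos': [537.114, 37.805, 96.759], 'tcp_rot': [-3.142, -0.0, 1.64], 'ft_force': [0.704, 0.052, -2.959], 'opening': 0.185, 'grip_force': 29.999}
3368 ztop-tcp 16.7 ymax 55.4
[(20, array([-8.3,  8.5])), (30, array([-8.1,  8.3])), (40, array([-8. ,  8.2])), (50, array([-8.3,  8.5]))]
step mm 15.6 deg -0.02
[[[0.0006,0.0,0.0622],0.0001],[[0.0006,0.0,0.0622],0.0001],[[0.0006,-0.0,0.0622],0.0001],[[0.0006,-0.0,0.0622],0.0001]]
```

The square is held true. I'll lower it into the mouth and release.

Request:
arm_command(
  rows=[
    [[0.0025, 0, 0.07], 0],
    [[0, 0, 0.07], 0],
    [[0, 0, 0.05], 0],
    [[0, 0, 0.03], 0],
    [[0, 0, 0.02], 0],
  ],
)

```text
t: 40.3
eef_pos: [537.2, 38.8, 36.2]
tcp_rot: [-3.141, -0.0, 1.641]
ft_force: [0.2, -0.4, -3.2]
opening: 0.186
grip_force: 30.0
```

Request:
arm_command(
  rows=[
    [[0, 0, 0.006], 0],
    [[0, 0, 0.006], 0],
    [[0, 0, 0], 0],
    [[0, 0, 0], 0],
    [[0, 0, 0], 0],
  ],
)

```text
t: 40.8
eef_pos: [537.1, 38.8, 33.9]
tcp_rot: [-3.142, -0.0, 1.641]
ft_force: [-3.6, -0.9, -0.8]
opening: 0.187
grip_force: 30.0
```

Request:
arm_command(
  rows=[
    [[0, 0, 0.002], 0],
    [[0, 0, 0], 0],
    [[0, 0, 0], 0],
    [[0, 0, 0], 0],
    [[0, 0, 0], 0],
  ],
)

```text
t: 41.3
eef_pos: [537.3, 38.8, 33.3]
tcp_rot: [3.141, -0.0, 1.641]
ft_force: [-2.7, -0.4, 5.0]
opening: 0.187
grip_force: 30.0
```

Request:
arm_command(
  rows=[
    [[0, 0, 0], 0],
    [[0, 0, 0], 0],
    [[0, 0, 0], 0],
    [[0, 0, -0.1], 0],
    [[0, 0, -0.1], 0],
  ],
  claw=0.45,
)

```text
t: 41.8
eef_pos: [537.0, 38.8, 83.2]
tcp_rot: [-3.14, -0.0, 1.641]
ft_force: [0.4, 0.0, -0.6]
opening: 0.447
grip_force: 0.0
```

Request:
arm_command(
  rows=[
    [[0, 0, 0], 0],
    [[0, 0, 0], 0],
    [[0, 0, 0], 0],
    [[0, 0, 0], 0],
    [[0, 0, 0], 0],
  ],
  claw=0,
)

```text
t: 42.3
eef_pos: [536.9, 38.8, 82.5]
tcp_rot: [-3.141, -0.0, 1.641]
ft_force: [-0.2, -0.5, 0.5]
opening: 0.087
grip_force: 0.0
```

```bash
python3 - <<'E'
from chk import *
st();g=grab('wrist')
vv,uu=np.mgrid[0:420,0:560];P=world('w',g['d'],uu,vv,dict(camera_matrix=g['K'],world_to_cam=g['T']))
L=loc(P[...,0],P[...,1],(537.1,38.7,.0677))
for y in(-31,0,20,35,50):
    for x in((0,30,50) if y<-20 else (0,)):
        m=(g['d']>0)&(abs(L[0]-x)<7)&(abs(L[1]-y)<5)&(P[...,2]<62)&(P[...,2]>10)
        if m.sum()>5:print((x,y),m.sum(),'z',np.median(P[...,2][m]).round(1))
E
```

```text
{'t': 42.3, 'joints': [-0.051, 0.547, 1.902, 0.0, 0.695, -0.121], 'eef_pos': [536.939, 38.814, 82.509], 'tcp_rot': [-3.141, -0.0, 1.641], 'ft_force': [-0.177, -0.501, 0.533], 'opening': 0.087, 'grip_force': 0.0}
(0, -31) 181 z 50.3
(30, -31) 118 z 50.0
(50, -31) 97 z 50.1
(0, 0) 270 z 50.5
(0, 20) 326 z 50.6
(0, 35) 331 z 50.7
(0, 50) 508 z 50.5
```

Level at 50 mm. I'll press it home.

Request:
arm_command(
  rows=[
    [[0, 0, 0.04], 0],
    [[0, 0, 0.04], 0],
    [[0, 0, 0.03], 0],
    [[0, 0, 0.016], 0],
    [[0, 0, 0], 0],
  ],
  claw=0,
)

```text
t: 42.85
eef_pos: [537.0, 38.8, 50.9]
tcp_rot: [-3.141, -0.0, 1.641]
ft_force: [0.4, -0.3, 1.3]
opening: 0.001
grip_force: 0.1
```

Request:
arm_command(
  rows=[
    [[0, 0, 0.006], 0],
    [[0, 0, 0.006], 0],
    [[0, 0, 0.006], 0],
    [[0, 0, 0.006], 0],
    [[0, 0, 0], 0],
  ],
)

```text
t: 43.35
eef_pos: [537.1, 38.8, 45.9]
tcp_rot: [3.142, -0.0, 1.641]
ft_force: [-1.9, 0.5, 2.8]
opening: 0.007
grip_force: 1.5
```

Request:
arm_command(
  rows=[
    [[0, 0, 0.004], 0],
    [[0, 0, 0.004], 0],
    [[0, 0, 0.004], 0],
    [[0, 0, 0.002], 0],
    [[0, 0, 0], 0],
  ],
)

```text
t: 43.85
eef_pos: [537.0, 38.8, 42.3]
tcp_rot: [-3.141, -0.0, 1.641]
ft_force: [-4.0, -0.9, 8.2]
opening: 0.004
grip_force: 3.7
```

Request:
arm_command(
  rows=[
    [[0, 0, 0.003], 0],
    [[0, 0, 0], 0],
    [[0, 0, 0], 0],
    [[0, 0, 0], 0],
    [[0, 0, 0], 0],
  ],
)

```text
t: 44.35
eef_pos: [537.0, 38.7, 42.2]
tcp_rot: [3.142, 0.0, 1.641]
ft_force: [-7.2, 0.4, 16.8]
opening: -0.001
grip_force: 8.5
```

Request:
arm_command(
  rows=[
    [[0, 0, 0.002], 0],
    [[0, 0, 0], 0],
    [[0, 0, -0.05], 0],
    [[0, 0, -0.15], 0],
    [[0, 0, -0.16], 0],
  ],
)

```text
t: 44.85
eef_pos: [537.1, 38.8, 131.5]
tcp_rot: [-3.14, -0.0, 1.641]
ft_force: [0.5, -0.6, -0.3]
opening: 0.005
grip_force: 0.0
```

```bash
python3 - <<'E'
from chk import *
st();g=grab('wrist');f=grab('top')
tool(f,'level',(416,-386,2.957),cam='top')
vv,uu=np.mgrid[0:420,0:560];P=world('w',g['d'],uu,vv,dict(camera_matrix=g['K'],world_to_cam=g['T']))
L=loc(P[...,0],P[...,1],(537.1,38.7,.0677))
for x,y in((0,-31),(50,-31),(0,20),(0,50)):
    m=(g['d']>0)&(abs(L[0]-x)<6)&(abs(L[1]-y)<4)&(P[...,2]<62)&(P[...,2]>10)
    if m.sum()>5:print((x,y),m.sum(),'z',np.median(P[...,2][m]).round(1))
plan([416.5,-386.0,110],1.386,11)
E
```

```text
{'t': 44.85, 'joints': [-0.051, 0.474, 1.861, 0.0, 0.808, -0.121], 'eef_pos': [537.054, 38.801, 131.505], 'tcp_rot': [-3.14, -0.0, 1.641], 'ft_force': [0.461, -0.614, -0.252], 'opening': 0.005, 'grip_force': 0.0}
tool level [ 417.916 -383.808    2.96 ] deg 169.6 resid mm2 149.0 area 3318.0 ztop [25.4 31.8]
(0, -31) 28 z 47.8
(50, -31) 122 z 49.3
(0, 20) 148 z 48.4
(0, 50) 177 z 48.1
step mm 40.3 deg -1.33
[[[-0.1509,-0.0555,0.0093],0.0074],[[-0.1522,-0.052,0.0093],0.0074],[[-0.1533,-0.0485,0.0093],0.0074],[[-0.1544,-0.0449,0.0093],0.0074],[[-0.1554,-0.0413,0.0093],0.0074]]
[[[-0.1563,-0.0377,0.0093],0.0074],[[-0.1572,-0.034,0.0093],0.0074],[[-0.1579,-0.0304,0.0093],0.0074],[[-0.1586,-0.0267,0.0093],0.0074],[[-0.1592,-0.023,0.0093],0.0074]]
[[[-0.1596,-0.0193,0.0093],0.0074]]
```

Depth reads 48 mm rather than 42 mm. I'll re-measure with the arm settled and take a look.

Request:
arm_command(
  rows=[
    [[0, 0, 0], 0],
    [[0, 0, 0], 0],
    [[0, 0, 0], 0],
    [[0, 0, 0], 0],
    [[0, 0, 0], 0],
  ],
)

```text
t: 45.45
eef_pos: [537.0, 38.8, 130.3]
tcp_rot: [-3.141, -0.0, 1.641]
ft_force: [0.4, -0.3, -0.7]
opening: 0.002
grip_force: 0.0
```

```bash
python3 - <<'E'
from chk import *
st();g=grab('wrist','w12')
vv,uu=np.mgrid[0:420,0:560];P=world('w',g['d'],uu,vv,dict(camera_matrix=g['K'],world_to_cam=g['T']))
for nm,q,pts in(('sq',(537.1,38.7,.0677),((0,-31),(30,-31),(50,-31),(0,0),(0,20),(0,50),(30,20))),('tee',(502.4,147.8,.0677),((-28,-25),(-28,25),(0,0),(50,0),(70,0),(40,25)))):
    L=loc(P[...,0],P[...,1],q)
    for x,y in pts:
        m=(g['d']>0)&(abs(L[0]-x)<6)&(abs(L[1]-y)<4)&(P[...,2]<62)&(P[...,2]>10)
        if m.sum()>5:print(nm,(x,y),m.sum(),'z',np.median(P[...,2][m]).round(1))
E
```

```text
{'t': 45.45, 'joints': [-0.051, 0.475, 1.862, 0.0, 0.805, -0.121], 'eef_pos': [537.037, 38.793, 130.306], 'tcp_rot': [-3.141, -0.0, 1.641], 'ft_force': [0.387, -0.277, -0.707], 'opening': 0.002, 'grip_force': 0.0}
sq (0, -31) 7 z 41.8
sq (30, -31) 118 z 42.2
sq (50, -31) 111 z 42.2
sq (0, 0) 127 z 42.3
sq (0, 20) 145 z 42.1
sq (0, 50) 160 z 42.3
sq (30, 20) 129 z 30.0
tee (-28, -25) 178 z 42.1
tee (-28, 25) 208 z 42.0
tee (0, 0) 193 z 42.1
tee (50, 0) 192 z 34.0
tee (70, 0) 188 z 34.1
tee (40, 25) 192 z 30.1
```

View pics/w12.png

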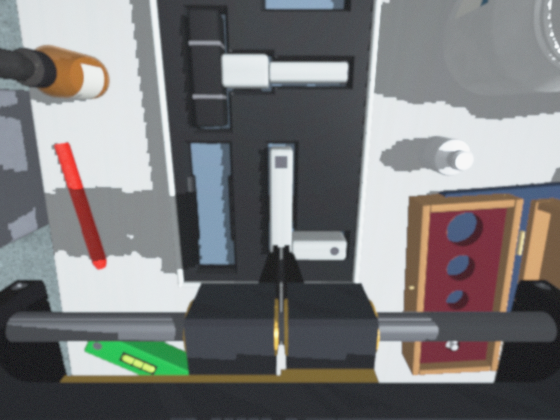

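The 48 mm reading was only motion lag. Both tools are home and level (42.1 mm): the square at (300,205) and the T-key at (265,70), with the level's cutout at (210,200) empty. I've now used up my picture views (15, one more than the 14 allowed), so from here I'll check by numbers only. Next is the level.

Request:
arm_command(
  rows=[
    [[-0.151, -0.0555, 0.0093], 0.0074],
    [[-0.152, -0.052, 0.0093], 0.0074],
    [[-0.153, -0.0485, 0.0093], 0.0074],
    [[-0.1544, -0.045, 0.0093], 0.0074],
    [[-0.1554, -0.0413, 0.0093], 0.0074],
  ],
  claw=0.6,
)

```text
t: 46.0
eef_pos: [480.6, -155.5, 119.1]
tcp_rot: [3.142, -0.0, 1.524]
ft_force: [-0.2, -0.3, 0.2]
opening: 0.366
grip_force: 0.0
```

Request:
arm_command(
  rows=[
    [[-0.1563, -0.0377, 0.0093], 0.0074],
    [[-0.157, -0.034, 0.0093], 0.0074],
    [[-0.158, -0.0304, 0.0093], 0.0074],
    [[-0.1586, -0.0267, 0.0093], 0.0074],
    [[-0.159, -0.023, 0.0093], 0.0074],
  ],
)

```text
t: 46.5
eef_pos: [424.4, -348.7, 107.4]
tcp_rot: [-3.142, -0.0, 1.408]
ft_force: [0.2, -0.1, -0.8]
opening: 0.6
grip_force: 0.0
```

Request:
arm_command(
  rows=[
    [[-0.1596, -0.0193, 0.0093], 0.0074],
    [[0, 0, 0], 0],
    [[0, 0, 0], 0],
    [[0, 0, 0], 0],
    [[0, 0, 0], 0],
  ],
)

```text
t: 47.0
eef_pos: [414.3, -384.7, 105.4]
tcp_rot: [-3.142, -0.0, 1.387]
ft_force: [-0.2, 0.2, 0.2]
opening: 0.599
grip_force: 0.0
```

```bash
python3 - <<'E'
from look import *
s=state();st();g=grab('wrist')
vv,uu=np.mgrid[0:420,0:560];P=world('w',g['d'],uu,vv,dict(camera_matrix=g['K'],world_to_cam=g['T']))
L=loc(P[...,0],P[...,1],(415.9,-386.2,1.386-np.pi/2))
m=(g['d']>0)&(abs(L[0])<28)&(L[1]>5)&(L[1]<70)&(abs(P[...,2]-26)<6)
print(m.sum(),'ymax',np.percentile(L[1][m],99.5).round(1),[(y,np.percentile(L[0][m&(abs(L[1]-y)<3)],[2,98]).round(1)) for y in(15,25,35,45) if (m&(abs(L[1]-y)<3)).any()])
plan([416.4,-386.2,9],1.386,5)
E
```

```text
{'t': 47.0, 'joints': [-0.865, 0.542, 1.818, 0.0, 0.782, -0.681], 'eef_pos': [414.335, -384.7, 105.413], 'tcp_rot': [-3.142, -0.0, 1.387], 'ft_force': [-0.23, 0.206, 0.206], 'opening': 0.599, 'grip_force': 0.0}
2490 ymax 55.7 [(15, array([-14.2,  15.1])), (25, array([-14. ,  14.8])), (35, array([-13.9,  14.6])), (45, array([-13.8,  14.5]))]
step mm 19.3 deg 0.0
[[[-0.0008,0.0018,0.0772],0.0],[[-0.0008,0.0018,0.0772],0.0],[[-0.0008,0.0018,0.0772],0.0],[[-0.0008,0.0018,0.0772],0.0],[[-0.0008,0.0018,0.0772],0.0]]
```

The level is exactly where it was fitted. I'll descend with the small correction, grip and lift.

Request:
arm_command(
  rows=[
    [[-0.0008, 0.0018, 0.077], 0],
    [[-0.0008, 0.0018, 0.077], 0],
    [[-0.0008, 0.0018, 0.077], 0],
    [[-0.0008, 0.0018, 0.077], 0],
    [[-0.0008, 0.0018, 0.077], 0],
  ],
)

```text
t: 47.55
eef_pos: [416.5, -386.5, 8.6]
tcp_rot: [3.141, 0.0, 1.387]
ft_force: [0.5, -0.2, 0.4]
opening: 0.598
grip_force: 0.0
```

Request:
arm_command(
  rows=[
    [[0, 0, 0], 0],
    [[0, 0, 0], 0],
    [[0, 0, 0], 0],
    [[0, 0, 0], 0],
    [[0, 0, 0], 0],
  ],
)

```text
t: 48.05
eef_pos: [416.2, -387.3, 9.8]
tcp_rot: [3.141, 0.001, 1.386]
ft_force: [0.9, 0.5, -0.3]
opening: 0.6
grip_force: 0.0
```

Request:
arm_command(
  rows=[
    [[0, 0, 0], 0],
    [[0, 0, 0], 0],
    [[0, 0, 0], 0],
    [[0, 0, 0], 0],
    [[0, 0, 0], 0],
  ],
  claw=0,
)

```text
t: 48.55
eef_pos: [416.0, -387.1, 9.1]
tcp_rot: [3.142, -0.0, 1.385]
ft_force: [-0.2, -0.1, 0.4]
opening: 0.31
grip_force: 30.0
```

Request:
arm_command(
  rows=[
    [[0, 0, 0], 0],
    [[0, 0, 0], 0],
    [[0, 0, -0.05], 0],
    [[0, 0, -0.15], 0],
    [[0, 0, -0.15], 0],
  ],
)

```text
t: 49.05
eef_pos: [415.5, -386.6, 97.6]
tcp_rot: [-3.14, -0.001, 1.385]
ft_force: [-0.1, -0.2, -2.6]
opening: 0.313
grip_force: 30.0
```

```bash
python3 - <<'E'
from h import *
st()
plan([477.0,34.3,96],1.6385,12)
E
```

```text
{'t': 49.05, 'joints': [-0.866, 0.556, 1.817, 0.0, 0.77, -0.68], 'eef_pos': [415.547, -386.645, 97.61], 'tcp_rot': [-3.14, -0.001, 1.385], 'ft_force': [-0.105, -0.214, -2.599], 'opening': 0.313, 'grip_force': 29.999}
step mm 35.5 deg 1.21
[[[0.1417,-0.0057,0.0005],-0.0067],[[0.1418,-0.0027,0.0005],-0.0067],[[0.1418,0.0002,0.0005],-0.0067],[[0.1418,0.0032,0.0005],-0.0067],[[0.1417,0.0062,0.0005],-0.0067]]
[[[0.1415,0.0092,0.0005],-0.0067],[[0.1413,0.0122,0.0005],-0.0067],[[0.141,0.0152,0.0005],-0.0067],[[0.1406,0.0181,0.0005],-0.0067],[[0.1402,0.0211,0.0005],-0.0067]]
[[[0.1397,0.0241,0.0005],-0.0067],[[0.1392,0.027,0.0005],-0.0067]]
```

Request:
arm_command(
  rows=[
    [[0.1417, -0.0057, 0.0005], -0.0067],
    [[0.1418, -0.0027, 0.0005], -0.0067],
    [[0.1418, 0, 0.0005], -0.0067],
    [[0.1418, 0.0032, 0.0005], -0.0067],
    [[0.1417, 0.0062, 0.0005], -0.0067],
  ],
)

```text
t: 49.55
eef_pos: [441.4, -210.3, 96.7]
tcp_rot: [3.141, 0.0, 1.491]
ft_force: [0.7, -0.2, -3.1]
opening: 0.313
grip_force: 30.0
```

Request:
arm_command(
  rows=[
    [[0.1415, 0.0092, 0.0005], -0.0067],
    [[0.1413, 0.0122, 0.0005], -0.0067],
    [[0.141, 0.0152, 0.0005], -0.0067],
    [[0.1406, 0.018, 0.0005], -0.0067],
    [[0.14, 0.021, 0.0005], -0.0067],
  ],
)

```text
t: 50.05
eef_pos: [467.1, -34.9, 96.0]
tcp_rot: [3.141, 0.0, 1.597]
ft_force: [0.1, -0.4, -3.6]
opening: 0.316
grip_force: 30.0
```

Request:
arm_command(
  rows=[
    [[0.1397, 0.024, 0.0005], -0.0067],
    [[0.139, 0.027, 0.0005], -0.0067],
    [[0, 0, 0], 0],
    [[0, 0, 0], 0],
    [[0, 0, 0], 0],
  ],
)

```text
t: 50.55
eef_pos: [477.3, 33.1, 95.4]
tcp_rot: [3.141, 0.0, 1.637]
ft_force: [-0.5, -0.1, -2.2]
opening: 0.313
grip_force: 30.0
```

Request:
arm_command(
  rows=[
    [[0, 0, 0], 0],
    [[0, 0, 0], 0],
    [[0, 0, 0], 0],
    [[0, 0, 0], 0],
    [[0, 0, 0], 0],
  ],
)

```text
t: 51.05
eef_pos: [477.4, 33.6, 95.1]
tcp_rot: [-3.142, -0.0, 1.638]
ft_force: [0.3, 0.5, -2.0]
opening: 0.313
grip_force: 30.0
```

```bash
python3 - <<'E'
from look import *
st()
s=state();g=grab('wrist');z=s['eef_pos'][2]
vv,uu=np.mgrid[0:420,0:560];P=world('w',g['d'],uu,vv,dict(camera_matrix=g['K'],world_to_cam=g['T']))
L=loc(P[...,0],P[...,1],(s['eef_pos'][0],s['eef_pos'][1],s['tcp_rot'][2]-np.pi/2))
m=(g['d']>0)&(abs(L[0])<28)&(L[1]>12)&(L[1]<70)&(abs(P[...,2]-z-17)<9)
print(m.sum(),'ztop-tcp',np.median(P[...,2][m]-z).round(1),'ymax',np.percentile(L[1][m],99.5).round(1))
print([(y,np.percentile(L[0][m&(abs(L[1]-y)<3)],[3,97]).round(1),np.median(P[...,2][m&(abs(L[1]-y)<3)]).round(1)) for y in(20,30,40,50) if (m&(abs(L[1]-y)<3)).any()])
plan([477.0,34.3,36],1.6385,4)
E
```

```text
{'t': 51.05, 'joints': [-0.068, 0.463, 2.036, 0.0, 0.643, -0.135], 'eef_pos': [477.359, 33.573, 95.085], 'tcp_rot': [-3.142, -0.0, 1.638], 'ft_force': [0.259, 0.471, -1.964], 'opening': 0.313, 'grip_force': 29.999}
5711 ztop-tcp 16.9 ymax 57.1
[(20, array([-13.8,  13.9]), np.float64(112.1)), (30, array([-14. ,  14.2]), np.float64(111.9)), (40, array([-13.8,  13.9]), np.float64(111.9)), (50, array([-13.9,  14.1]), np.float64(112.0))]
step mm 14.8 deg 0.0
[[[0.0007,-0.0003,0.0591],0.0],[[0.0007,-0.0003,0.0591],0.0],[[0.0007,-0.0003,0.0591],0.0],[[0.0007,-0.0003,0.0591],0.0]]
```

Request:
arm_command(
  rows=[
    [[-0.002, 0, 0.07], 0],
    [[0, 0, 0.07], 0],
    [[0, 0, 0.05], 0],
    [[0, 0, 0.03], 0],
    [[0, 0, 0.016], 0],
  ],
)

```text
t: 51.6
eef_pos: [477.3, 33.2, 35.6]
tcp_rot: [-3.141, -0.0, 1.638]
ft_force: [0.5, 0.3, -1.3]
opening: 0.31
grip_force: 30.0
```

Request:
arm_command(
  rows=[
    [[0, 0, 0.006], 0],
    [[0, 0, 0.004], 0],
    [[0, 0, 0], 0],
    [[0, 0, 0], 0],
    [[0, 0, 0], 0],
  ],
)

```text
t: 52.1
eef_pos: [477.3, 33.2, 33.9]
tcp_rot: [3.142, -0.0, 1.638]
ft_force: [-3.5, 0.5, 1.1]
opening: 0.305
grip_force: 30.0
```

Request:
arm_command(
  rows=[
    [[0, 0, 0.002], 0],
    [[0, 0, 0], 0],
    [[0, 0, 0], 0],
    [[0, 0, 0], 0],
    [[0, 0, 0], 0],
  ],
)

```text
t: 52.6
eef_pos: [477.5, 33.3, 33.2]
tcp_rot: [3.141, -0.0, 1.638]
ft_force: [-2.7, 1.3, 4.0]
opening: 0.314
grip_force: 30.0
```

Request:
arm_command(
  rows=[
    [[0, 0, 0], 0],
    [[0, 0, 0], 0],
    [[0, 0, 0], 0],
    [[0, 0, -0.1], 0],
    [[0, 0, -0.1], 0],
  ],
  claw=0.42,
)

```text
t: 53.1
eef_pos: [477.2, 33.2, 83.2]
tcp_rot: [-3.14, -0.0, 1.638]
ft_force: [0.1, 0.0, -0.1]
opening: 0.418
grip_force: 0.0
```

Request:
arm_command(
  rows=[
    [[0, 0, 0], 0],
    [[0, 0, 0], 0],
    [[0, 0, 0], 0],
    [[0, 0, 0], 0],
    [[0, 0, 0], 0],
  ],
  claw=0,
)

```text
t: 53.6
eef_pos: [477.2, 33.2, 82.4]
tcp_rot: [-3.14, -0.0, 1.638]
ft_force: [-0.3, 0.6, -0.1]
opening: 0.057
grip_force: 0.0
```

```bash
cat > z.py <<'E'
from look import *
def zs(pts,q,g,nm):
    vv,uu=np.mgrid[0:420,0:560];P=world('w',g['d'],uu,vv,dict(camera_matrix=g['K'],world_to_cam=g['T']))
    L=loc(P[...,0],P[...,1],q);o=[]
    for x,y in pts:
        m=(g['d']>0)&(abs(L[0]-x)<4)&(abs(L[1]-y)<4)&(P[...,2]<62)&(P[...,2]>10)
        o.append(((x,y),int(m.sum()),round(float(np.median(P[...,2][m])),1) if m.sum()>5 else None))
    print(nm,o)
    return L,P
LV=[(-9,-45),(9,-45),(0,-20),(0,0),(-9,20),(9,20),(-9,48),(9,48)]
E
python3 - <<'E'
from z import *
st();g=grab();L,P=zs(LV,(477.3,34.5,.0677),g,'lev')
m=(g['d']>0)&(abs(L[0])<14)&(abs(L[1])<70)&(P[...,2]>45)&(P[...,2]<58);print('y ext',np.percentile(L[1][m],[.5,99.5]))
E
```

```text
{'t': 53.6, 'joints': [-0.069, 0.485, 2.046, 0.0, 0.612, -0.136], 'eef_pos': [477.164, 33.233, 82.429], 'tcp_rot': [-3.14, -0.0, 1.638], 'ft_force': [-0.253, 0.632, -0.092], 'opening': 0.057, 'grip_force': 0.0}
lev [((-9, -45), 0, None), ((9, -45), 0, None), ((0, -20), 98, 50.5), ((0, 0), 137, 52.2), ((-9, 20), 143, 50.3), ((9, 20), 143, 50.4), ((-9, 48), 162, 50.4), ((9, 48), 165, 50.4)]
y ext [-50.93245846  55.46320997]
```

It is laid in level. I'll press it home at the centre.

Request:
arm_command(
  rows=[
    [[0.005, 0, 0.04], 0],
    [[0, 0, 0.04], 0],
    [[0, 0, 0.03], 0],
    [[0, 0, 0.01], 0],
    [[0, 0, 0], 0],
  ],
  claw=0,
)

```text
t: 54.15
eef_pos: [477.1, 34.5, 52.5]
tcp_rot: [-3.14, -0.0, 1.638]
ft_force: [0.2, -0.0, -0.2]
opening: 0.004
grip_force: 0.0
```

Request:
arm_command(
  rows=[
    [[0, 0, 0.006], 0],
    [[0, 0, 0.006], 0],
    [[0, 0, 0.006], 0],
    [[0, 0, 0.006], 0],
    [[0, 0, 0], 0],
  ],
)

```text
t: 54.65
eef_pos: [477.6, 34.5, 47.4]
tcp_rot: [3.141, 0.0, 1.638]
ft_force: [0.2, 0.1, 2.9]
opening: 0.004
grip_force: 1.1
```

Request:
arm_command(
  rows=[
    [[0, 0, 0.004], 0],
    [[0, 0, 0.004], 0],
    [[0, 0, 0.004], 0],
    [[0, 0, 0.002], 0],
    [[0, 0, 0], 0],
  ],
)

```text
t: 55.15
eef_pos: [477.3, 34.5, 43.5]
tcp_rot: [-3.142, -0.0, 1.638]
ft_force: [1.4, 0.6, 1.7]
opening: 0.002
grip_force: 0.6
```

Request:
arm_command(
  rows=[
    [[0, 0, 0.003], 0],
    [[0, 0, 0], 0],
    [[0, 0, 0], 0],
    [[0, 0, 0], 0],
    [[0, 0, 0], 0],
  ],
)

```text
t: 55.65
eef_pos: [477.2, 34.5, 42.8]
tcp_rot: [-3.141, -0.0, 1.638]
ft_force: [-0.1, 0.7, 0.9]
opening: 0.006
grip_force: 0.2
```

Request:
arm_command(
  rows=[
    [[0, 0, 0.004], 0],
    [[0, 0, 0.003], 0],
    [[0, 0, 0], 0],
    [[0, 0, 0], 0],
    [[0, 0, 0], 0],
  ],
)

```text
t: 56.15
eef_pos: [477.4, 34.5, 42.2]
tcp_rot: [3.141, 0.0, 1.638]
ft_force: [-3.7, 0.6, 21.8]
opening: 0.005
grip_force: 10.9
```

Request:
arm_command(
  rows=[
    [[0, 0, 0.001], 0],
    [[0, 0, 0], 0],
    [[0, 0, 0], 0],
    [[0, 0, 0], 0],
    [[0, 0, 0], 0],
  ],
)

```text
t: 56.65
eef_pos: [477.4, 34.5, 42.2]
tcp_rot: [3.14, 0.0, 1.638]
ft_force: [-4.6, -0.8, 25.8]
opening: 0.003
grip_force: 13.0
```

Home. I'll lift and move to the tray viewpoint for a final check by numbers.

Request:
arm_command(
  rows=[
    [[0, 0, -0.05], 0],
    [[0, 0, -0.15], 0],
    [[0, 0, -0.18], 0],
    [[0, 0, -0.18], 0],
    [[0, 0, -0.18], 0],
  ],
)

```text
t: 57.15
eef_pos: [476.7, 34.5, 227.6]
tcp_rot: [-3.141, -0.0, 1.638]
ft_force: [0.5, 0.1, -0.3]
opening: 0.006
grip_force: 0.0
```

Request:
arm_command(
  rows=[
    [[0.16, 0, -0.1], 0],
    [[0.16, 0, -0.1], 0],
    [[0.16, 0, -0.05], 0],
    [[0.14, 0, 0], 0],
    [[0, 0, 0], 0],
  ],
)

```text
t: 57.65
eef_pos: [466.2, 192.1, 288.5]
tcp_rot: [3.141, -0.001, 1.641]
ft_force: [0.4, -0.2, 0.3]
opening: 0.007
grip_force: 0.0
```

Request:
arm_command(
  rows=[
    [[0, 0, 0], 0],
    [[0, 0, 0], 0],
    [[0, 0, 0], 0],
    [[0, 0, 0], 0],
    [[0, 0, 0], 0],
  ],
)

```text
t: 58.15
eef_pos: [467.1, 188.5, 288.4]
tcp_rot: [3.142, -0.0, 1.637]
ft_force: [0.2, -0.2, 0.7]
opening: 0.003
grip_force: 0.0
```

```bash
python3 - <<'E'
from z import *
from lev import lever
st();g=grab()
zs(LV,(477.3,34.5,.0677),g,'lev')
zs([(0,-31),(30,-31),(50,-31),(0,-10),(0,20),(0,50)],(537.1,38.7,.0677),g,'sq')
zs([(-28,-30),(-28,30),(0,0),(12,0),(50,0),(72,0)],(502.4,147.8,.0677),g,'tee')
lever('wrist')
for l in('weight_fork','steel_weight','powder_jar','dropper_bottle'):
    print(l,[(np.round(x['position']).tolist(),round(x['confidence'],2)) for x in models.mark_of('wrist',l)[:2]])
E
```

```text
{'t': 58.15, 'joints': [0.252, 0.243, 1.745, 0.0, 1.153, 0.186], 'eef_pos': [467.06, 188.54, 288.357], 'tcp_rot': [3.142, -0.0, 1.637], 'ft_force': [0.21, -0.228, 0.71], 'opening': 0.003, 'grip_force': 0.0}
lev [((-9, -45), 0, None), ((9, -45), 0, None), ((0, -20), 0, None), ((0, 0), 0, None), ((-9, 20), 0, None), ((9, 20), 0, None), ((-9, 48), 0, None), ((9, 48), 2, None)]
sq [((0, -31), 0, None), ((30, -31), 0, None), ((50, -31), 0, None), ((0, -10), 0, None), ((0, 20), 27, 42.3), ((0, 50), 43, 41.4)]
tee [((-28, -30), 28, 42.3), ((-28, 30), 36, 42.5), ((0, 0), 32, 42.1), ((12, 0), 33, 42.1), ((50, 0), 37, 33.9), ((72, 0), 32, 34.0)]
wrist 742 [413. 341.] dir -83.7 from axis -83.4 [ 3.8 14.9]
weight_fork []
steel_weight [([671.0, 93.0, -3.0], 0.71)]
powder_jar [([705.0, 190.0, -2.0], 0.71)]
dropper_bottle [([369.0, 136.0, -1.0], 0.68), ([534.0, 38.0, 14.0], 0.57)]
```

Request:
arm_command(
  rows=[
    [[-0.16, 0, 0], 0],
    [[-0.16, 0, 0], 0],
    [[-0.16, 0, 0], 0],
    [[-0.12, 0, 0], 0],
    [[0, 0, 0], 0],
  ],
  claw=1,
)

```text
t: 58.95
eef_pos: [477.2, 36.8, 288.4]
tcp_rot: [3.141, 0.0, 1.635]
ft_force: [0.8, -0.0, 0.2]
opening: 0.365
grip_force: 0.0
```

Request:
arm_command(
  rows=[
    [[0, 0, 0], 0],
    [[0, 0, 0], 0],
    [[0, 0, 0], 0],
    [[0, 0, 0], 0],
    [[0, 0, 0], 0],
  ],
)

```text
t: 59.45
eef_pos: [477.0, 40.0, 288.4]
tcp_rot: [3.142, -0.0, 1.639]
ft_force: [-0.0, -0.0, 0.6]
opening: 0.788
grip_force: 0.0
```

```bash
python3 - <<'E'
from z import *
st();g=grab()
zs(LV,(477.3,34.5,.0677),g,'lev')
zs([(0,-31),(30,-31),(50,-31),(0,-10),(0,20),(0,50)],(537.1,38.7,.0677),g,'sq')
zs([(-28,-30),(-28,30),(0,0),(12,0),(50,0),(72,0)],(502.4,147.8,.0677),g,'tee')
E
```

```text
{'t': 59.45, 'joints': [-0.055, 0.204, 1.799, 0.0, 1.139, -0.123], 'eef_pos': [476.956, 39.97, 288.351], 'tcp_rot': [3.142, -0.0, 1.639], 'ft_force': [-0.024, -0.02, 0.603], 'opening': 0.788, 'grip_force': 0.0}
lev [((-9, -45), 31, 42.3), ((9, -45), 32, 42.1), ((0, -20), 29, 41.8), ((0, 0), 38, 44.0), ((-9, 20), 36, 42.3), ((9, 20), 36, 42.2), ((-9, 48), 42, 42.4), ((9, 48), 49, 41.9)]
sq [((0, -31), 36, 42.3), ((30, -31), 39, 42.3), ((50, -31), 33, 42.3), ((0, -10), 38, 42.0), ((0, 20), 36, 42.1), ((0, 50), 50, 41.7)]
tee [((-28, -30), 42, 42.3), ((-28, 30), 56, 41.9), ((0, 0), 49, 41.9), ((12, 0), 49, 41.8), ((50, 0), 47, 34.0), ((72, 0), 46, 34.1)]
```

All three tools are home and level (tops at 42 ± 0.3 mm), the valve is shut and the bystanders stand where they were. No fork shows in any picture.

```bash
python3 -c "
from cell import env
print(env.job_done())"
```

```text
the job is handed in; nothing more can be done
None
```

The job is handed in: I blew the insert clean at half-open valve, shut the valve again, and pressed the T-key, square and bar level home and level; the fork was absent and the bottle, jar and weight were not moved, but I viewed 15 pictures, one over the limit of 14.

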